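# Add a rack to the stacker and wind the pile down two true turns

## Robot

A 6-joint arm with a two-finger parallel gripper is mounted at the origin on the work surface. World frame = base frame: x ahead of the robot, y to its left, z up, the work surface at z = 0. Lengths are in m, angles in degrees, forces in N, time in s.
With the tool pointing down it reaches from about 0.4 to 0.825 m from the base axis. Payload 7 kg.
Tool frame: the origin (TCP) lies midway between the tips of the shut fingers; the grasp point (between the pads) lies r.hold_point_z behind it (r.hold_point_z is the distance from the TCP to the grasp point, in m); z points along the fingers, x is the direction in which the jaws open and shut, and the axes are right-handed (so a half turn about z gives the same grasp; the last joint's range is limited). The gripper opens to 88 mm and grips with 3 to 60 N. Pads are 19 mm wide; open, the fingers measure 130 mm over their backs; the gripper's body (78 mm by 193 mm) begins 47 mm behind the grasp point.
Start: joints at [81.824, 20.546, 0.682, 0, -70.136, -16.507], TCP at [0.282, 0.613, 0.205] pointing down, gripper open.
Joint ranges: [-176.03, 176.03], [-82.01, 121.73], [-58.28, 71.71], [-173.87, 95.51], [-174.79, -0.11], [-173.66, 173.66]. Speed limits (degrees/s): [136.94, 136.94, 172.46, 180, 180, 180].

## Interface

Orientations are given as [roll, pitch, yaw] about the fixed x, y, z axes, in that order (R = Rz(yaw) Ry(pitch) Rx(roll)).
In Python, from plant import get_state, viewer, close_job, r gives the robot as it stands.
- The arm moves only by the tool apply_moves, never from a script. Its argument "plan" is a list of rows, each a list of 3 entries, a list of its own where there are three numbers: the closure in counts, from 0 (fully open) to 255 (shut), then the shift along the tool's x, y, z in units of 50 mm (1.0 is 50 mm), then the turn about the tool's z in units of 6 degrees (1.0 is 6 degrees). A call has 1 to 12 rows; each row shifts and turns the commanded pose from where the row before left it, along the tool's axes as they then stand; what a row does not reach is not made up. A row lasts 1/8 s, in which the tool goes at most 62.5 mm and 10.7 degrees, less where a joint would pass 70% of its speed; a pose out of reach is approached as far as the arm can. A call is refused whole if a number of a shift passes 1 or a number of a turn 1, either way. A call with a gripper value outside its range is refused whole. The fingers move at their own pace and stop on an object; "squeeze" is the grip in N (left out, the last holds). Time passes only in rows, so rows that do not move let the fingers close. It gives the time, the measured TCP pose, the force and the opening at its end, in the units of the state.
- get_state(): the state, without advancing time (a new reading comes with each control period).
- viewer.capture(name): name is "scene" or "side" or "wrist"; returns a dict with "frame" (420x560x3 uint8, blue, green, red), "K" (3x3 intrinsics, pixels), "R" (3x3) and "t" (3): a world point X has camera coordinates R X + t; the wrist camera has in their place "mount" (4x4, takes a point from camera to tool coordinates, whose origin is the TCP and whose axes are the tool frame's). Camera axes: x right, y down, z forward; pixel columns grow to the right and rows downward; lengths in m; the calibration is good to about 2 mm. A picture is of the moment at which its call begins: read the wrist's pose just before it. There is no depth.
- close_job(): hands the job in, once; it reports no verdict.
The state is a dict: "time_s": time; "joints": joint angles; "qd": joint speeds; "joint_torque": joint torques, N m; "tcp_pos": TCP position; "eef_rot": TCP orientation; "contact_force": force on the tool from outside, world axes, zero at the start; "moment": the same for the moment, N m; "gripper_width": finger opening in m.
Only numpy, scipy, OpenCV 4.12 (cv2) and the standard library are available. Lean on these libraries where they do the work, as an engineer would, in place of code of your own. Each camera call takes 0.05 s, during which the arm holds its last target.

## Task

Lay the loose white tube rack gently on top of the pile of racks in the stacker, square with the pile and edge to edge, and let go of it. Then turn the stacker's handwheel clockwise by its crank handle: the wheel has slack at first, so take that up, and from the moment the lift really starts to sink give it two full turns, so that the pile goes down by one rack height (30 mm); let go of the wheel. Leave the bottle, the tip box and the beaker as they stand.

Things in the scene. Friction and masses are not known exactly. Their poses are not given: they have to be found in the camera images.
- stacker: White bench machine, 220 (x) x 350 (y) mm, deck 80 mm high, origin under its centre, x away from the robot, y to its left. The pile of racks stands out of a well on the left half of the deck; on the right half a sloping panel carries the handwheel under a black carrying handle. Fixed.
- rack_center (a point): Centre of the loose tube rack: a white plastic block 120 mm (its x) by 56 mm (its y), 30 mm high, about 0.2 kg, with two rows of five shallow grey marks on top. It lies flat on the bench, left or right of the stacker. Take it across its 56 mm width.
- pile_axis (a point): Point on the deck, on the vertical axis of the pile; z up, x and y as the stacker's. The pile is three racks like the loose one, 120 mm length along y, 56 mm width along x, flat on top, not interlocking, nothing close beside it. Its top starts 30 to 62 mm above this point: how high is not told, feel or see it. It does not yield to a light push.
- lift (a joint): How far the lift under the pile has been wound down from its start, m: 0 at the start, grows as the pile sinks. The wheel first turns freely through 80 to 150 degrees of slack, then takes the lift along, 15 mm a turn. The lift stays where it is when the wheel is let go.
- wheel_hub (a point): Centre of the handwheel in the mid-plane of its rim; does not turn. z is the wheel's axis, out of the panel, up and towards the robot, 30 degrees from vertical; x uphill along the panel, y left. Aluminium wheel 122 mm across, rim 12 mm thick, three spokes, hub ends 10 mm above this point, panel 35 mm below. Clockwise looking at the panel lowers the lift, with some 4 N at the crank.
- crank_grip (a point): Centre of the crank handle on the rim: a black round grip 18 mm thick, 44 mm long, parallel to the wheel's axis, its axis 55 mm from the wheel's. This point lies 31 mm out from the rim's mid-plane. The grip spins freely on its pin, so it can be carried round in a circle without turning the tool.
- carry_handle (a point): Middle of the stacker's carrying handle, a fixed 16 mm round bar 140 mm long along the stacker's y, over the upper part of the wheel, its posts leaning back (+x). It leaves no room for a gripper pointing straight down there; one in line with the wheel's axis has room all the way round.
- reagent_bottle: White bottle, 68 mm across and 160 mm tall, origin under its centre; stands on the side of the stacker where the rack is not. Bystander.
- tip_box: Box of pipette tips, 87 x 122 x 73 mm, origin under its centre. Bystander.
- beaker: Glass beaker, 80 mm across and 100 mm tall, origin under its centre. Bystander.

How it is judged:
By the outcome, as a careful person would: the job done as asked, in the order asked, and still so for the second after the job is handed in, with the robot touching nothing.
It also fails if it takes over 72 s, if anything falls off the work surface, if the arm or the gripper's body presses on something with over 40 N, if the wrist force passes 120 N, or if a joint passes its speed limit or range.

## Working session

There is one attempt and no reset: what is moved stays moved. The work goes in short steps, Python scripts to look and compute and a tool call to move; the robot and the scene stay as the last step left them, time stands still between calls to the robot, and variables do not carry over. Pictures are saved under pics/ and viewed, and the job is handed in when it is done.

Besides the shell and the picture viewer there is one more tool, called after "Call:" as name(argument=value, ...), one argument or row to a line, values as JSON. apply_moves: Moves the arm, as the interface text tells. Its arguments: {"type":"object","properties":{"plan":{"type":"array","items":{"type":"array"}},"squeeze":{"type":"number"}},"required":["plan"]}

```bash
ls; mkdir -p pics; python3 - <<'E'
from plant import get_state, viewer, r
import cv2
print(get_state()); print(r.hold_point_z)
for n in ("scene","side","wrist"):
    c=viewer.capture(n); cv2.imwrite(f"pics/a_{n}.png",c["frame"]); print({k:v for k,v in c.items() if k!="frame"})
E
```

```text
pics
{'time_s': 0.0, 'joints': array([ 8.18248675e+01,  2.05925437e+01,  6.33673445e-01, -2.11219398e-02,
       -7.01349675e+01, -1.65089318e+01]), 'qd': array([-0.02782791, -0.03976576,  0.00404643, -0.07372254,  0.07027197,
        0.01597267]), 'joint_torque': array([ 1.28298463e-03, -5.82720029e+01,  2.93057102e+01,  6.99721277e+00,
        6.89860142e-03, -1.52816228e-04]), 'tcp_pos': array([0.28166987, 0.61284532, 0.20380629]), 'eef_rot': array([-1.79992369e+02, -9.56121758e-02, -1.14691264e+02]), 'contact_force': array([ 0.65414169, -0.48707382, -0.40678272]), 'moment': array([-0.01548391, -0.05397457,  0.00037222]), 'gripper_width': 0.0876153249899176}
0.0188
{'K': array([[538.80565994,   0.        , 281.61362813],
       [  0.        , 538.80565994, 208.75977359],
       [  0.        ,   0.        ,   1.        ]]), 'R': array([[-0.73921121,  0.67336028,  0.01235811],
       [ 0.46902923,  0.52789255, -0.7080544 ],
       [-0.48329947, -0.51760544, -0.70604974]]), 't': array([ 0.43100018, -0.15683274,  1.65312652])}
{'K': array([[383.79302934,   0.        , 283.07505585],
       [  0.        , 383.79302934, 211.80802456],
       [  0.        ,   0.        ,   1.        ]]), 'R': array([[ 0.98254742, -0.1845705 , -0.02311495],
       [-0.12174718, -0.54415262, -0.83010575],
       [ 0.14063497,  0.81843244, -0.55712669]]), 't': array([-0.59634163,  0.216599  ,  1.11930564])}
{'K': array([[362.88606653,   0.        , 287.6740173 ],
       [  0.        , 362.88606653, 202.22956494],
       [  0.        ,   0.        ,   1.        ]]), 'mount': array([[ 9.99999601e-01, -5.83627857e-04, -6.76439476e-04,
        -9.05259968e-05],
       [ 7.33797476e-04,  9.68445390e-01,  2.49224774e-01,
        -6.63021571e-02],
       [ 5.09640172e-04, -2.49225171e-01,  9.68445432e-01,
        -1.79288906e-01],
       [ 0.00000000e+00,  0.00000000e+00,  0.00000000e+00,
         1.00000000e+00]])}
```

View pics/a_scene.png

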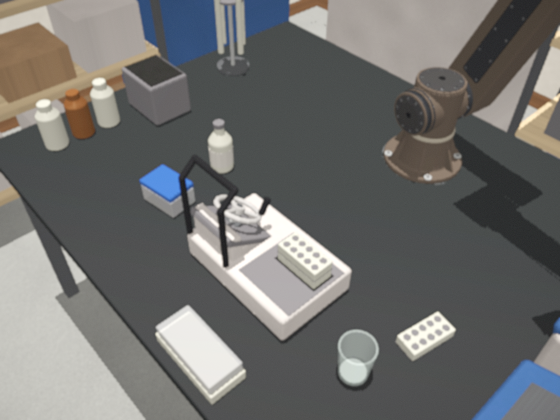

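View pics/a_side.png

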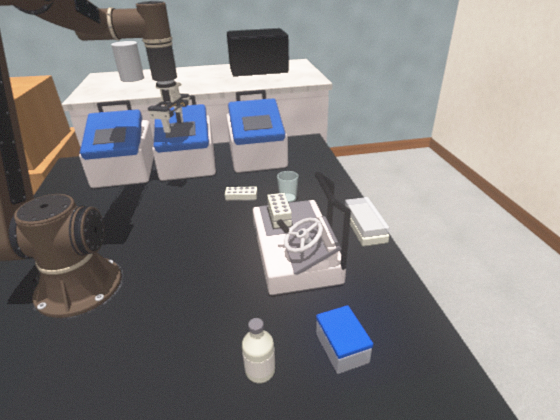

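View pics/a_wrist.png

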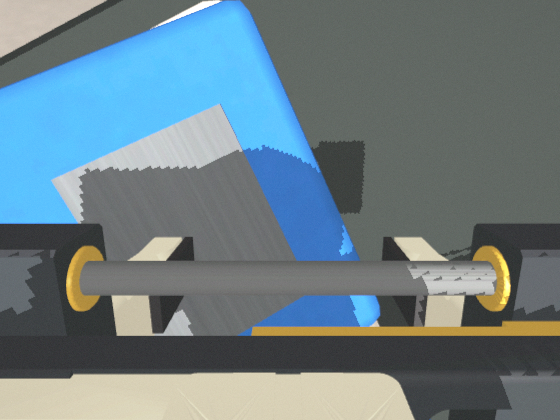

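The scene view shows the rack near pixel (426,335), the stacker centred near (270,260) and the pile near (305,258). In the side view the rack is near (241,193) and the wheel near (305,237). I'll enlarge these areas.

```bash
python3 - <<'E'
import cv2
a=cv2.imread("pics/a_scene.png"); b=cv2.imread("pics/a_side.png")
def crop(im,x0,y0,w,h,s,n):
    c=cv2.resize(im[y0:y0+h,x0:x0+w],None,fx=s,fy=s,interpolation=cv2.INTER_CUBIC)
    for i in range(0,w,20): cv2.putText(c,str(x0+i),(i*s,8),0,0.33,(0,0,255),1); cv2.line(c,(i*s,10),(i*s,16),(0,0,255),1)
    for i in range(0,h,20): cv2.putText(c,str(y0+i),(0,i*s+4),0,0.33,(0,0,255),1)
    cv2.imwrite(n,c)
crop(a,180,150,180,145,4,"pics/b1.png")
crop(a,330,290,150,100,5,"pics/b2.png")
crop(b,220,160,180,140,4,"pics/b3.png")
E
```

```text
(no output)
```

View pics/b1.png

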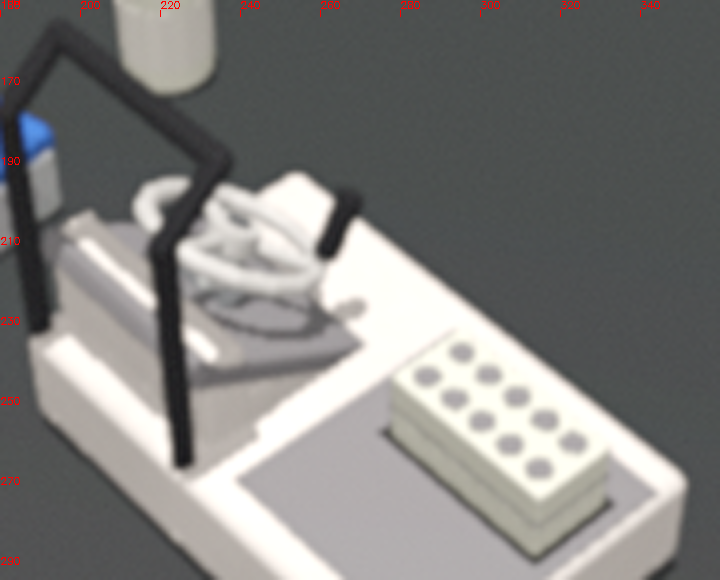

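View pics/b2.png

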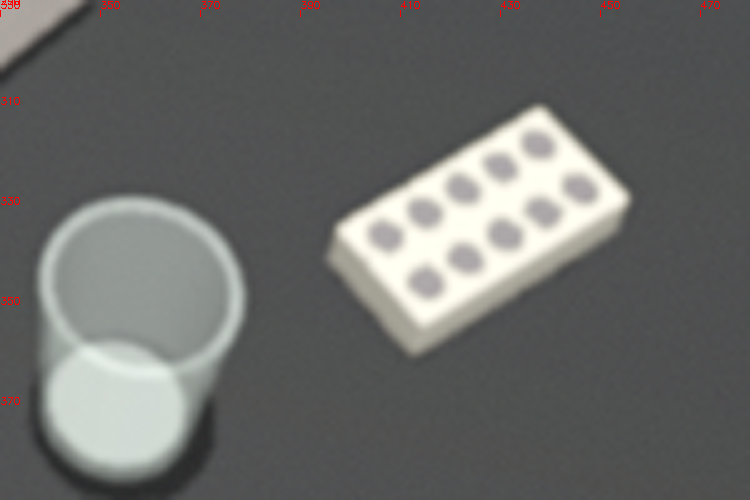

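View pics/b3.png

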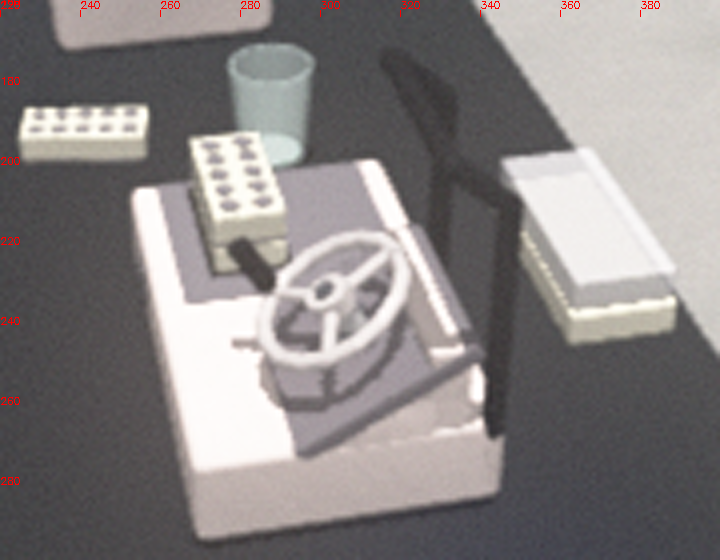

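```bash
cat > h.py <<'E'
import numpy as np, cv2
from scipy.optimize import least_squares
S=dict(K=np.array([[538.80565994,0,281.61362813],[0,538.80565994,208.75977359],[0,0,1]]),R=np.array([[-0.73921121,0.67336028,0.01235811],[0.46902923,0.52789255,-0.7080544],[-0.48329947,-0.51760544,-0.70604974]]),t=np.array([0.43100018,-0.15683274,1.65312652]))
D=dict(K=np.array([[383.79302934,0,283.07505585],[0,383.79302934,211.80802456],[0,0,1]]),R=np.array([[0.98254742,-0.1845705,-0.02311495],[-0.12174718,-0.54415262,-0.83010575],[0.14063497,0.81843244,-0.55712669]]),t=np.array([-0.59634163,0.216599,1.11930564]))
def proj(c,X):
    X=np.atleast_2d(X); q=X@c["R"].T+c["t"]; q=q@c["K"].T; return q[:,:2]/q[:,2:]
def tri(obs):  # list of (cam,(u,v))
    f=lambda X: np.concatenate([proj(c,X)[0]-p for c,p in obs])
    s=least_squares(f,[0.6,0.2,0.1]); return s.x,np.abs(s.fun).max()
def wcam(cap,tcp,rpy):
    from scipy.spatial.transform import Rotation as Ro
    Rt=Ro.from_euler('xyz',rpy,degrees=True).as_matrix(); M=cap["mount"]
    Rwc=Rt@M[:3,:3]; twc=Rt@M[:3,3]+tcp
    return dict(K=cap["K"],R=Rwc.T,t=-Rwc.T@twc)
E
cat > m1.py <<'E'
from h import *
b1=lambda p:np.array([180+p[0]/4,150+p[1]/4]); b2=lambda p:np.array([330+p[0]/5,290+p[1]/5]); b3=lambda p:np.array([220+p[0]/4,160+p[1]/4])
A=[(386,236),(424,213),(462,189),(500,167),(538,144)];B=[(427,283),(466,259),(505,236),(544,212),(581,189)]
bk=[(37,113),(62,113),(86,112),(110,112),(134,112)];fr=[(36,129),(60,129),(85,128),(108,128),(132,128)]
P=[tri([(S,b2(s)),(D,b3(d))]) for s,d in list(zip(A,fr[::-1]))+list(zip(B,bk[::-1]))]
for p in P: print(p[0].round(4),round(p[1],2))
X=np.array([p[0] for p in P]); d=X[[0,5]].mean(0)-X[[4,9]].mean(0); print("rack",X.mean(0),np.degrees(np.arctan2(d[1],d[0])))
a=[(461,352),(489,375),(517,397),(545,420),(573,443)];b=[(427,376),(455,398),(482,421),(510,444),(539,469)]
l=[(210,142),(213,160),(217,176),(221,192),(230,208)];rr=[(243,142),(249,156),(252,170),(257,184),(263,203)]
P=[tri([(S,b1(s)),(D,b3(d))]) for s,d in list(zip(a,l[::-1]))+list(zip(b,rr[::-1]))]
for p in P: print(p[0].round(4),round(p[1],2))
X=np.array([p[0] for p in P]); d=X[[4,9]].mean(0)-X[[0,5]].mean(0); print("pile",X.mean(0),np.degrees(np.arctan2(d[1],d[0])))
for n,s,d in [("deck -x-y",(295,172),(195,470)),("deck -x+y",(685,480),(133,190)),("deck +x-y",(35,345),(500,435)),("crank base",(325,255),(268,285)),("crank tip",(348,198),(236,242)),("bar -y",(55,30),(443,160)),("bar +y",(225,160),(385,55)),("hub",(235,235),(325,290)),("post bend -y",(10,105),(510,205)),("post bend +y",(165,240),(450,100))]:
    x,e=tri([(S,b1(s)),(D,b3(d))]); print(n,x.round(4),round(e,2))
E
python3 m1.py
```

```text
[0.5555 0.373  0.0295] 0.92
[0.5336 0.377  0.0295] 0.66
[0.5118 0.3808 0.0302] 0.65
[0.4888 0.3849 0.0292] 0.39
[0.4664 0.3891 0.0295] 0.29
[0.5614 0.3996 0.0311] 0.75
[0.5392 0.4038 0.0311] 0.51
[0.5169 0.4082 0.031 ] 0.27
[0.4938 0.4122 0.0304] 0.21
[0.4711 0.4162 0.0301] 0.19
rack [0.51386785 0.39447285 0.03015385] -10.317695779755129
[0.6028 0.0644 0.1304] 0.57
[0.6014 0.0875 0.1297] 0.0
[0.6018 0.1103 0.1305] 0.11
[0.6024 0.1333 0.1313] 0.09
[0.6042 0.1567 0.134 ] 0.02
[0.6294 0.065  0.1305] 0.38
[0.6298 0.0889 0.1326] 0.21
[0.6298 0.1108 0.1321] 0.24
[0.6304 0.133  0.1322] 0.58
[0.6302 0.1558 0.1316] 0.4
pile [0.61623463 0.11055876 0.13148991] 89.34100693121043
deck -x-y [ 0.5394 -0.1592  0.0755] 0.2
deck -x+y [0.5396 0.1883 0.0767] 0.34
deck +x-y [ 0.7519 -0.1566  0.0639] 0.48
crank base [ 0.612  -0.044   0.1337] 0.42
crank tip [ 0.593  -0.0419  0.1715] 0.51
bar -y [ 0.7058 -0.1539  0.2918] 1.34
bar +y [ 0.7037 -0.012   0.2906] 0.06
hub [ 0.6482 -0.0802  0.1488] 0.6
post bend -y [ 0.7444 -0.1561  0.2562] 0.86
post bend +y [ 0.7451 -0.0172  0.2543] 1.64
```

```bash
cat > m2.py <<'E'
from h import *
def ray(c,uv,z):
    d=c["R"].T@np.linalg.inv(c["K"])@[uv[0],uv[1],1]; C=-c["R"].T@c["t"]; return C+d*(z-C[2])/d[2]
print("beaker rim c scene",ray(S,(358,347.5),.1), "base",ray(S,(353,372),0),"side rim",ray(D,(220+272/4,160+58/4),.1))
print("bottle", ray(S,(221,163),0), ray(D,(260,370),0)); print("tipbox",ray(D,(344,330),.073))
for n,p in [("bin mid front bottom L",(160,175)),("R",(214,172))]: print(n,ray(D,p,0))
# stacker model check: project
x0,y0=0.649,0.0145
for c,n in((S,"S"),(D,"D")):
    print(n,proj(c,[[x0+i*.11,y0+j*.175,.08] for i,j in((-1,-1),(-1,1),(1,1),(1,-1))]).round(1).tolist())
E
python3 m2.py
```

```text
beaker rim c scene [0.68995226 0.34130246 0.1       ] base [0.68895079 0.34125175 0.        ] side rim [0.69368363 0.34870933 0.1       ]
bottle [ 0.47687294 -0.3877766   0.        ] [ 0.48248544 -0.37602771  0.        ]
tipbox [ 0.68232525 -0.36271899  0.073     ]
bin mid front bottom L [0.18148804 0.65347932 0.        ]
R [0.4150167  0.62757788 0.        ]
S [[253.3, 191.5], [351.7, 269.4], [280.9, 324.2], [184.3, 232.5]]
D [[268.4, 276.5], [252.6, 206.4], [315.4, 198.8], [347.8, 264.8]]
```

```bash
cat > pl.py <<'E'
import sys, numpy as np
from plant import get_state
def step(pos,h,row):
    a=np.radians(h); xt=np.array([np.cos(a),np.sin(a),0]); yt=np.array([np.sin(a),-np.cos(a),0]); zt=np.array([0,0,-1.])
    s=np.array(row[1])*.05
    return pos+xt*s[0]+yt*s[1]+zt*s[2], h-6*row[2]
def plan(target,hd,n,c,start=None,prof=None):
    st=get_state(); pos,h=(st["tcp_pos"],st["eef_rot"][2]) if start is None else start
    pos=np.array(pos,float); target=np.array(target,float); rows=[]
    dh=(hd-h+180)%360-180; 
    for i in range(n):
        k=n-i; d=(target-pos)/k; t=round(-(((hd-h+180)%360-180)/k)/6,2); t=max(-1,min(1,t))
        a=np.radians(h); xt=np.array([np.cos(a),np.sin(a),0]); yt=np.array([np.sin(a),-np.cos(a),0])
        row=[c,[round(float(d@xt)/.05,2),round(float(d@yt)/.05,2),round(-d[2]/.05,2)],t]
        pos,h=step(pos,h,row); rows.append(row)
    return rows,pos,h
def show(*a,**k):
    r,p,h=plan(*a,**k)
    print("["+",".join("[%g,[%g,%g,%g],%g]"%(x[0],*x[1],x[2]) for x in r)+"]"); print("end",p.round(4),round(h,2)); return p,h
E
python3 -c "
from pl import *
show((.514,.394,.16),-100.3,9,0)"
```

```text
[[0,[0.23,-0.67,0.1],-0.27],[0,[0.25,-0.67,0.1],-0.27],[0,[0.26,-0.66,0.1],-0.27],[0,[0.28,-0.65,0.1],-0.26],[0,[0.3,-0.64,0.1],-0.27],[0,[0.32,-0.63,0.1],-0.26],[0,[0.33,-0.63,0.09],-0.27],[0,[0.35,-0.61,0.1],-0.26],[0,[0.38,-0.61,0.09],-0.27]]
end [0.514  0.3938 0.16  ] -100.29
```

Call:
apply_moves(
  plan=[
    [0,[0.23,-0.67,0.1],-0.27],
    [0,[0.25,-0.67,0.1],-0.27],
    [0,[0.26,-0.66,0.1],-0.27],
    [0,[0.28,-0.65,0.1],-0.26],
    [0,[0.3,-0.64,0.1],-0.27],
    [0,[0.32,-0.63,0.1],-0.26],
    [0,[0.33,-0.63,0.09],-0.27],
    [0,[0.35,-0.61,0.1],-0.26],
    [0,[0.38,-0.61,0.09],-0.27],
    [0,[0,0,0],0],
  ],
)

```text
time_s: 1.4
tcp_pos: [0.5152, 0.3921, 0.1599]
eef_rot: [180.0, -0.1, -100.4]
contact_force: [-0.4, 0.6, -0.4]
gripper_width: 0.0877
```

```bash
cat > wr.py <<'E'
import sys,cv2,pickle
from plant import get_state, viewer
n=sys.argv[1]; cam=sys.argv[2] if len(sys.argv)>2 else "wrist"
s=get_state(); c=viewer.capture(cam); cv2.imwrite(f"pics/{n}.png",c["frame"]); pickle.dump((s,c),open(f"{n}.pkl","wb"))
print(s["time_s"],s["tcp_pos"].round(4),s["eef_rot"].round(2),s["joints"].round(1),s["contact_force"].round(2),round(float(s["gripper_width"]),4))
E
python3 wr.py c1
```

```text
1.4 [0.5152 0.3921 0.1599] [ 1.7996e+02 -9.0000e-02 -1.0044e+02] [ 54.5  19.8  -6.5  -0.  -63.8  25.1] [-0.4   0.64 -0.39] 0.0877
```

View pics/c1.png

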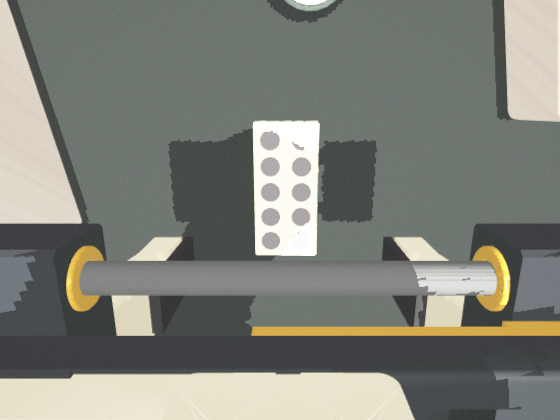

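The wrist view shows the rack square in the image: columns 253 to 319, rows 121 to 255, midway between the fingers. I'll convert the corners and fit a rectangle.

```bash
cat > rk.py <<'E'
from h import *; import pickle,sys
def ray(c,uv,z):
    d=c["R"].T@np.linalg.inv(c["K"])@[uv[0],uv[1],1]; C=-c["R"].T@c["t"]; return C+d*(z-C[2])/d[2]
def fit(n,z,x0,x1,y0,y1,th=200):
    s,c=pickle.load(open(n+".pkl","rb")); w=wcam(c,s["tcp_pos"],s["eef_rot"])
    g=c["frame"].min(2)[y0:y1,x0:x1]; m=(g>th).astype(np.uint8); m=cv2.morphologyEx(m,cv2.MORPH_CLOSE,np.ones((25,25)))if 0 else m
    cs,_=cv2.findContours(m,cv2.RETR_EXTERNAL,cv2.CHAIN_APPROX_NONE); k=max(cs,key=cv2.contourArea)
    P=np.array([ray(w,p[0]+[x0,y0],z)[:2] for p in k]); rc=cv2.minAreaRect((P*1000).astype(np.float32)); print(n,z,rc); return rc
if __name__=="__main__": fit("c1",.03,230,340,100,262)
E
python3 rk.py
```

```text
c1 0.03 ((512.3269653320312, 394.66357421875), (55.56903839111328, 119.6457748413086), 79.38327026367188)
```

```bash
python3 -c "
from pl import *
p,h=show((.5123,.3947,.05),-100.6,4,0)
show((.5123,.3947,.009),-100.6,4,0,start=(p,h))"
```

```text
[[0,[-0.01,0.01,0.55],0.01],[0,[-0,0.01,0.55],0.01],[0,[-0.01,0.02,0.55],0.01],[0,[-0,0.01,0.55],0]]
end [0.5123 0.3945 0.0502] -100.59
[[0,[-0,0,0.21],0],[0,[-0,0,0.2],0],[0,[-0,0,0.21],0],[0,[-0,0,0.2],0]]
end [0.5123 0.3945 0.0092] -100.59
```

Call:
apply_moves(
  plan=[
    [0,[-0.01,0.02,0.55],0.03],
    [0,[-0.01,0.02,0.55],0],
    [0,[0,0.01,0.55],0],
    [0,[0,0.01,0.55],0],
    [0,[0,0,0.21],0],
    [0,[0,0,0.2],0],
    [0,[0,0,0.21],0],
    [0,[0,0,0.2],0],
    [0,[0,0,0],0],
  ],
  squeeze=15,
)

```text
time_s: 2.58
tcp_pos: [0.5111, 0.3952, 0.009]
eef_rot: [180.0, -0.1, -100.5]
contact_force: [-0.3, 1.2, 0.4]
gripper_width: 0.0876
```

Call:
apply_moves(
  plan=[
    [255,[0,0,0],0],
    [255,[0,0,0],0],
    [255,[0,0,0],0],
    [255,[0,0,0],0],
  ],
  squeeze=15,
)

```text
time_s: 3.08
tcp_pos: [0.5115, 0.3957, 0.01]
eef_rot: [-180.0, 0.0, -100.5]
contact_force: [-0.3, -0.1, -0.3]
gripper_width: 0.0535
```

Call:
apply_moves(
  plan=[
    [255,[0,0,0],0],
    [255,[0,0,-0.2],0],
    [255,[0,0,-0.4],0],
    [255,[0,0,-0.8],0],
    [255,[0,0,-0.8],0],
    [255,[0,0,-0.8],0],
    [255,[0,0,0],0],
  ],
  squeeze=15,
)

```text
time_s: 3.95
tcp_pos: [0.5131, 0.3973, 0.1648]
eef_rot: [-179.8, 0.4, -100.4]
contact_force: [0.1, 0.6, 0.5]
gripper_width: 0.0007
```

```bash
python3 wr.py c2
```

```text
3.95 [0.5131 0.3973 0.1648] [-179.76    0.37 -100.43] [ 55.   19.4  -6.5   0.1 -63.7  24.6] [0.08 0.59 0.53] 0.0007
```

View pics/c2.png

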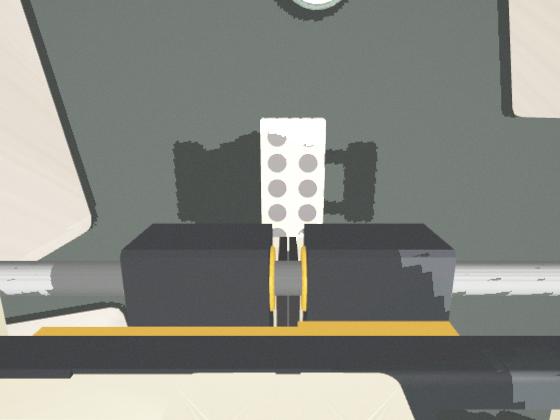

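The rack stayed on the bench, because I lifted before confirming the fingers were firm. I'll re-measure it, go deeper and wait longer this time.

```bash
python3 - <<'E'
from rk import *
s,c=pickle.load(open("c2.pkl","rb")); w=wcam(c,s["tcp_pos"],s["eef_rot"])
for z in (.03,):
  for p in [(261,118.5),(325.5,118.5),(261,222),(324,222),(277,213),(308,213),(308,163)]: print(p,ray(w,p,z).round(4))
a,b=ray(w,(261,118.5),.03),ray(w,(325.5,118.5),.03)
print(np.degrees(np.arctan2(*(b-a)[[1,0]])),np.linalg.norm(a-b)); v=ray(w,(261,222),.03)-a; u=v/np.linalg.norm(v); print("c",(a+b)/2+u*.06,np.degrees(np.arctan2(u[1],u[0])))
v=ray(w,(308,213),.03)-ray(w,(308,163),.03);print(np.degrees(np.arctan2(v[1],v[0])))
E
```

```text
(261, 118.5) [0.5754 0.41   0.03  ]
(325.5, 118.5) [0.5655 0.3565 0.03  ]
(261, 222) [0.4858 0.4283 0.03  ]
(324, 222) [0.4756 0.3721 0.03  ]
(277, 213) [0.4915 0.4124 0.03  ]
(308, 213) [0.4865 0.3849 0.03  ]
(308, 163) [0.5311 0.3773 0.03  ]
-100.46362828330119 0.054447297026325406
c [0.51169665 0.39522639 0.03      ] 168.49514821534729
170.31374846898342
```

Call:
apply_moves(
  plan=[
    [0,[0,0,0],0],
    [0,[0,0,0],0],
    [0,[0,0,0],0],
    [0,[0,0,0],0],
    [0,[0,0,0],0],
    [0,[0,0,0],0],
  ],
)

```text
time_s: 4.75
tcp_pos: [0.5114, 0.3956, 0.1597]
eef_rot: [180.0, -0.0, -100.5]
contact_force: [-0.3, -0.9, -0.6]
gripper_width: 0.0548
```

```bash
python3 wr.py c3; python3 - <<'E'
from rk import *
fit("c3",.03,230,345,100,262)
E
```

```text
4.75 [0.5114 0.3956 0.1597] [ 1.8000e+02 -1.0000e-02 -1.0046e+02] [ 55.   19.6  -6.7   0.  -63.6  24.6] [-0.26 -0.91 -0.65] 0.0548
c3 0.03 ((512.5194091796875, 394.6714172363281), (55.47066879272461, 118.77021789550781), 79.38175964355469)
```

View pics/c3.png

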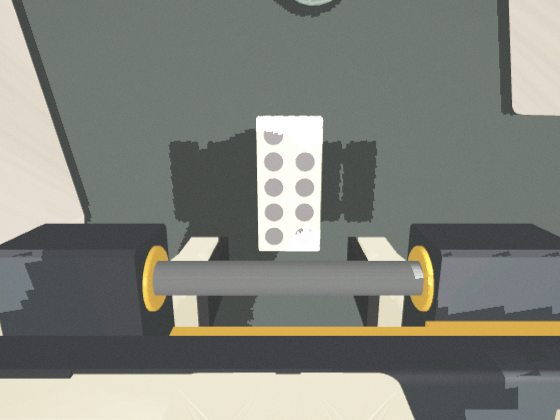

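Call:
apply_moves(
  plan=[
    [0,[0.01,-0.02,0.3],0.02],
    [0,[0,0,0.5],0],
    [0,[0,0,0.55],0],
    [0,[0,0,0.55],0],
    [0,[0,0,0.5],0],
    [0,[0,0,0.32],0],
    [0,[0,0,0.22],0],
    [0,[0,0,0.18],0],
    [0,[0,0,0],0],
  ],
)

```text
time_s: 5.92
tcp_pos: [0.5121, 0.3949, 0.0034]
eef_rot: [180.0, -0.0, -100.6]
contact_force: [-0.4, -0.7, -0.4]
gripper_width: 0.0873
```

Call:
apply_moves(
  plan=[
    [255,[0,0,0],0],
    [255,[0,0,0],0],
    [255,[0,0,0],0],
    [255,[0,0,0],0],
    [255,[0,0,0],0],
    [255,[0,0,0],0],
  ],
  squeeze=25,
)

```text
time_s: 6.68
tcp_pos: [0.5123, 0.395, 0.0041]
eef_rot: [-180.0, 0.0, -100.6]
contact_force: [-0.7, -1.2, 4.3]
gripper_width: 0.0555
```

Call:
apply_moves(
  plan=[
    [255,[0,0,0],0],
    [255,[0,0,-0.1],0],
    [255,[0,0,-0.1],0],
  ],
)

```text
time_s: 7.05
tcp_pos: [0.512, 0.3947, 0.0135]
eef_rot: [180.0, -0.0, -100.6]
contact_force: [0.2, -0.4, -2.5]
gripper_width: 0.0551
```

```bash
python3 -c "
from pl import *
p,h=show((.512,.395,.15),-100.6,4,255)
show((.616,.205,.25),-180,15,255,start=(p,h))"
```

```text
[[255,[-0,0,-0.68],0],[255,[-0,0,-0.68],0],[255,[-0,0,-0.69],0],[255,[-0.01,0,-0.68],0]]
end [0.5121 0.3952 0.15  ] -100.59
[[255,[0.22,-0.18,-0.13],0.88],[255,[0.21,-0.2,-0.13],0.88],[255,[0.19,-0.22,-0.13],0.88],[255,[0.17,-0.24,-0.13],0.88],[255,[0.14,-0.25,-0.13],0.88],[255,[0.12,-0.26,-0.14],0.88],[255,[0.09,-0.27,-0.13],0.88],[255,[0.07,-0.28,-0.14],0.88],[255,[0.04,-0.29,-0.13],0.88],[255,[0.02,-0.29,-0.14],0.89],[255,[-0.01,-0.29,-0.13],0.88],[255,[-0.04,-0.29,-0.14],0.89],[255,[-0.07,-0.28,-0.13],0.88],[255,[-0.09,-0.27,-0.14],0.89],[255,[-0.11,-0.27,-0.13],0.88]]
end [0.6159 0.2049 0.25  ] -179.97
```

Call:
apply_moves(
  plan=[
    [255,[0,0,-0.3],0],
    [255,[0,0,-0.6],0],
    [255,[0,0,-0.6],0],
    [255,[0,0,-0.6],0],
    [255,[0,0,-0.6],0],
  ],
)

```text
time_s: 7.68
tcp_pos: [0.5122, 0.3949, 0.1508]
eef_rot: [-180.0, 0.0, -100.6]
contact_force: [0.8, 0.5, -2.2]
gripper_width: 0.0553
```

Call:
apply_moves(
  plan=[
    [255,[0.22,-0.18,-0.13],0.88],
    [255,[0.21,-0.2,-0.13],0.88],
    [255,[0.19,-0.22,-0.13],0.88],
    [255,[0.17,-0.24,-0.13],0.88],
    [255,[0.14,-0.25,-0.13],0.88],
    [255,[0.12,-0.26,-0.14],0.88],
    [255,[0.09,-0.27,-0.13],0.88],
    [255,[0.07,-0.28,-0.14],0.88],
    [255,[0.04,-0.29,-0.13],0.88],
    [255,[0.02,-0.29,-0.14],0.89],
    [255,[-0.01,-0.29,-0.13],0.88],
    [255,[-0.04,-0.29,-0.14],0.89],
  ],
)

```text
time_s: 9.18
tcp_pos: [0.5952, 0.242, 0.2299]
eef_rot: [180.0, 0.0, -164.2]
contact_force: [0.3, 0.4, -2.6]
gripper_width: 0.0556
```

Call:
apply_moves(
  plan=[
    [255,[-0.07,-0.28,-0.13],0.88],
    [255,[-0.09,-0.27,-0.14],0.89],
    [255,[-0.11,-0.27,-0.13],0.88],
    [255,[0,0,0],0],
    [255,[0,0,0],0],
  ],
)

```text
time_s: 9.8
tcp_pos: [0.6158, 0.2048, 0.249]
eef_rot: [180.0, -0.0, -179.9]
contact_force: [-0.5, 0.4, -2.6]
gripper_width: 0.0554
```

```bash
python3 wr.py d1
```

```text
9.8 [0.6158 0.2048 0.249 ] [ 179.98   -0.   -179.9 ] [ 35.6  16.8   1.   -0.  -74.2 -35.5] [-0.47  0.42 -2.64] 0.0554
```

View pics/d1.png

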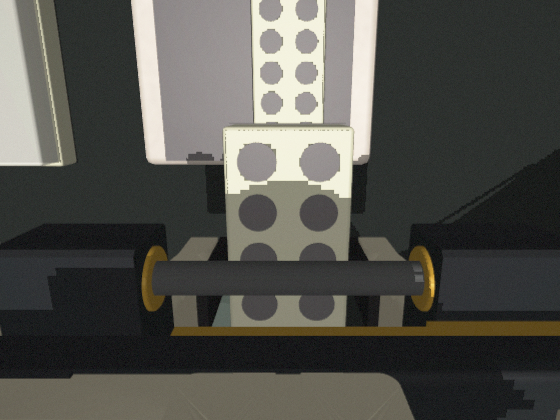

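```bash
python3 - <<'E'
from rk import *
s,c=pickle.load(open("d1.pkl","rb")); w=wcam(c,s["tcp_pos"],s["eef_rot"])
im=cv2.resize(c["frame"][0:180,220:360],None,fx=5,fy=5,interpolation=cv2.INTER_CUBIC)[:600]; cv2.imwrite("pics/d1c.png",im)
g=cv2.cvtColor(c["frame"],cv2.COLOR_BGR2GRAY)
def circ(x,y,r,z):
    roi=g[max(0,y-r):y+r+1,x-r:x+r+1].astype(float); m=roi<(roi.min()+roi.max())/2
    yy,xx=np.nonzero(m); p=(x-r+xx.mean(),max(0,y-r)+yy.mean()); return p,ray(w,p,z)
for z in (.1285,.1305,.1325):
  for x,y in [(270,41),(270,72),(271,103),(306,41),(306,72),(306,103)]:
    p,X=circ(x,y,13,z); print(z,np.round(p,1),X[:2].round(4))
zt=s["tcp_pos"][2]+.026
for x,y in [(257,161),(320,161)]:
    p,X=circ(x,y,25,zt); print("held",np.round(p,1),X.round(4))
for p in [(225.5,128),(353.5,128),(229,245),(348.5,245)]: print("held corner",ray(w,p,zt).round(4))
E
```

```text
0.1285 [270.6  41.2] [0.6287 0.0883]
0.1285 [270.9  72.6] [0.6287 0.111 ]
0.1285 [271.1 102.8] [0.6288 0.1338]
0.1285 [306.   41.2] [0.6016 0.0883]
0.1285 [306.   72.6] [0.6013 0.111 ]
0.1285 [305.2 103. ] [0.6016 0.1339]
0.1305 [270.6  41.2] [0.6287 0.0886]
0.1305 [270.9  72.6] [0.6287 0.1112]
0.1305 [271.1 102.8] [0.6287 0.1338]
0.1305 [306.   41.2] [0.6017 0.0886]
0.1305 [306.   72.6] [0.6014 0.1112]
0.1305 [305.2 103. ] [0.6017 0.1339]
0.1325 [270.6  41.2] [0.6286 0.089 ]
0.1325 [270.9  72.6] [0.6286 0.1114]
0.1325 [271.1 102.8] [0.6286 0.1338]
0.1325 [306.   41.2] [0.6018 0.0889]
0.1325 [306.   72.6] [0.6015 0.1114]
0.1325 [305.2 103. ] [0.6018 0.134 ]
held [257.7 163.6] [0.6284 0.1609 0.275 ]
held [318.3 163.4] [0.6027 0.1609 0.275 ]
held corner [0.6415 0.1461 0.275 ]
held corner [0.5884 0.1461 0.275 ]
held corner [0.642  0.1977 0.275 ]
held corner [0.5883 0.1977 0.275 ]
```

View pics/d1c.png

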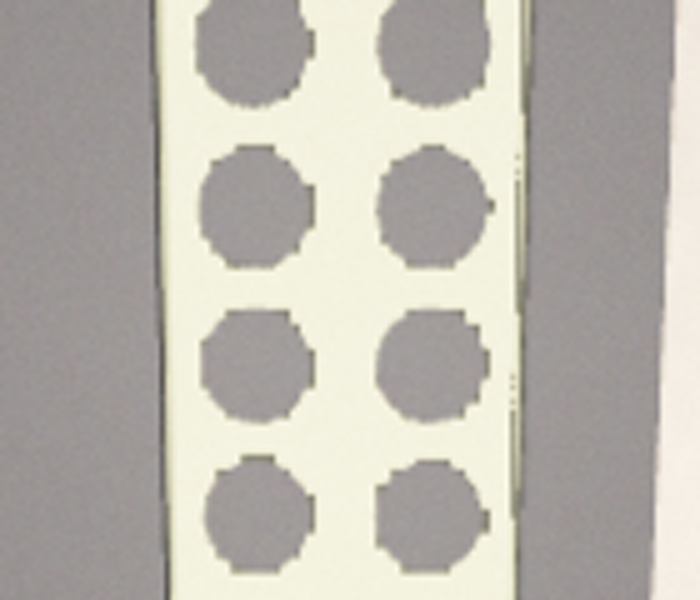

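Measured pile centre is (0.6152, 0.1112), square to the world axes, top about 0.1305. The held rack is square too, about 0.5 mm off the TCP. I'll move over the pile and feel down.

```bash
python3 -c "
from pl import *
p,h=show((.6157,.1104,.2),-180,5,255)
show((.6157,.1104,.15),-180,3,255,start=(p,h))"
```

```text
[[255,[0,-0.38,0.2],0],[255,[0,-0.38,0.19],0],[255,[0,-0.38,0.2],0.01],[255,[0,-0.38,0.19],0],[255,[0,-0.37,0.2],0.01]]
end [0.6159 0.1104 0.1998] -180.01
[[255,[0,-0,0.33],-0],[255,[0,-0,0.33],-0],[255,[0,-0,0.34],-0]]
end [0.6159 0.1104 0.1498] -180.01
```

Call:
apply_moves(
  plan=[
    [255,[0,-0.3,0.15],0],
    [255,[0,-0.4,0.2],0],
    [255,[0,-0.4,0.2],0.02],
    [255,[0,-0.4,0.2],0],
    [255,[0,-0.39,0.23],0],
    [255,[0,0,0.33],0],
    [255,[0,0,0.33],0],
    [255,[0,0,0.24],0],
    [255,[0,0,0.1],0],
    [255,[0,0,0],0],
    [255,[0,0,0],0],
  ],
)

```text
time_s: 11.22
tcp_pos: [0.6165, 0.1105, 0.1504]
eef_rot: [180.0, 0.1, 179.9]
contact_force: [-0.5, -0.5, -2.2]
gripper_width: 0.0557
```

```bash
python3 wr.py e1s side; python3 wr.py e1c scene; python3 wr.py e1w;  python3 - <<'E'
import cv2
a=cv2.imread("pics/e1s.png")[170:250,240:330]; b=cv2.imread("pics/e1c.png")[205:305,250:350]
cv2.imwrite("pics/e1a.png",cv2.hconcat([cv2.resize(a,(400,356),interpolation=2),cv2.resize(b,(356,356),interpolation=2)]))
E
```

```text
11.225 [0.6165 0.1105 0.1504] [1.7998e+02 6.0000e-02 1.7994e+02] [ 28.   18.2 -10.2   0.  -61.6 -28.1] [-0.52 -0.52 -2.17] 0.0557
11.275 [0.6165 0.1104 0.1504] [1.7998e+02 6.0000e-02 1.7994e+02] [ 28.   18.2 -10.2   0.  -61.6 -28.1] [ 0.63  0.49 -3.15] 0.055
11.325 [0.6165 0.1104 0.1504] [1.7998e+02 6.0000e-02 1.7993e+02] [ 28.   18.2 -10.2   0.  -61.6 -28.1] [-0.26 -0.37 -3.01] 0.0553
```

View pics/e1a.png

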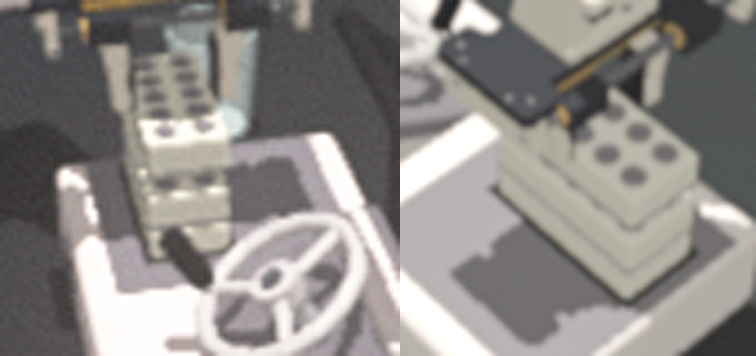

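Call:
apply_moves(
  plan=[
    [255,[0.02,0,0.05],0],
    [255,[0,0,0.05],0],
    [255,[0,0,0.05],0],
    [255,[0,0,0.04],0],
    [255,[0,0,0.02],0],
    [255,[0,0,0.02],0],
    [255,[0,0,0.02],0],
  ],
)

```text
time_s: 12.25
tcp_pos: [0.6151, 0.1102, 0.1372]
eef_rot: [180.0, 0.0, 179.9]
contact_force: [-0.5, 0.8, -3.2]
gripper_width: 0.0553
```

Call:
apply_moves(
  plan=[
    [255,[0,0,0.02],0],
    [255,[0,0,0.02],0],
  ],
)

```text
time_s: 12.5
tcp_pos: [0.6153, 0.1101, 0.1364]
eef_rot: [-180.0, 0.0, 179.9]
contact_force: [-4.7, 0.4, 9.6]
gripper_width: 0.0555
```

Call:
apply_moves(
  plan=[
    [255,[0,0,0.02],0],
    [255,[0,0,0.02],0],
  ],
)

```text
time_s: 12.75
tcp_pos: [0.6155, 0.1101, 0.1363]
eef_rot: [-180.0, 0.1, 180.0]
contact_force: [-8.9, 0.9, 20.5]
gripper_width: 0.0552
```

Call:
apply_moves(
  plan=[
    [255,[0,0,-0.03],0],
    [255,[0,0,-0.02],0],
  ],
)

```text
time_s: 13.0
tcp_pos: [0.6152, 0.1102, 0.1365]
eef_rot: [180.0, 0.0, 179.9]
contact_force: [-0.8, 0.2, 1.0]
gripper_width: 0.0553
```

```bash
python3 wr.py e2s side; python3 wr.py e2c scene; python3 wr.py e2w;  python3 - <<'E'
import cv2
a=cv2.imread("pics/e2s.png")[170:250,240:330]; b=cv2.imread("pics/e2c.png")[205:305,250:350]
cv2.imwrite("pics/e2a.png",cv2.hconcat([cv2.resize(a,(400,356),interpolation=2),cv2.resize(b,(356,356),interpolation=2)]))
E
```

```text
13.0 [0.6152 0.1102 0.1365] [1.7999e+02 4.0000e-02 1.7992e+02] [ 28.   18.7 -11.3   0.  -59.9 -28.1] [-0.81  0.2   1.03] 0.0553
13.05 [0.6153 0.1102 0.1364] [1.7999e+02 4.0000e-02 1.7992e+02] [ 28.   18.7 -11.3   0.  -59.9 -28.1] [-2.26  0.72  6.72] 0.055
13.1 [0.6153 0.1101 0.1364] [1.8000e+02 3.0000e-02 1.7993e+02] [ 28.   18.8 -11.3   0.  -59.9 -28.1] [-3.78  0.6   6.82] 0.0555
```

View pics/e2a.png

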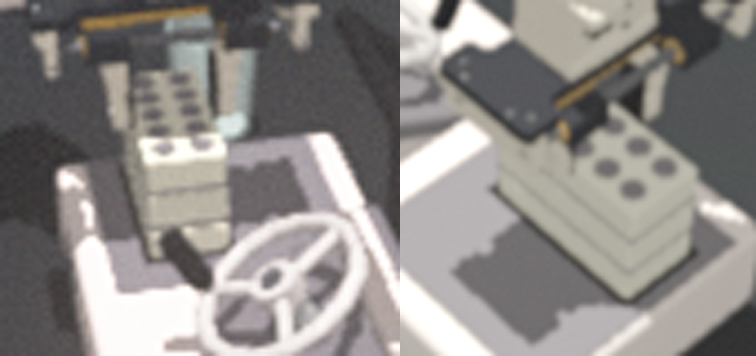

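View pics/e2w.png

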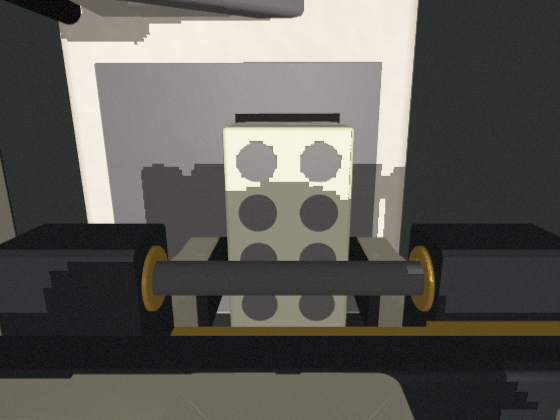

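The rack sits on the pile with its sides in line in both views. Now I'll release it and retreat upward.

Call:
apply_moves(
  plan=[
    [255,[0,0,-0.01],0],
    [70,[0,0,0],0],
    [70,[0,0,0],0],
    [70,[0,0,0],0],
    [70,[0,0,0],0],
    [30,[0,0,0],0],
    [30,[0,0,0],0],
  ],
)

```text
time_s: 14.02
tcp_pos: [0.6151, 0.1102, 0.1363]
eef_rot: [-180.0, 0.0, 179.9]
contact_force: [0.5, -0.0, -0.2]
gripper_width: 0.0755
```

Call:
apply_moves(
  plan=[
    [0,[0,0,-0.1],0],
    [0,[0,0,-0.3],0],
    [0,[0,0,-0.6],0],
    [0,[0,0,-0.6],0],
    [0,[0,0,-0.6],0],
    [0,[0,0,0],0],
  ],
)

```text
time_s: 14.78
tcp_pos: [0.6167, 0.1105, 0.2506]
eef_rot: [179.9, 0.3, 179.9]
contact_force: [0.5, 0.3, -0.7]
gripper_width: 0.0876
```

```bash
python3 wr.py f1s side; python3 wr.py f1c scene; python3 wr.py f1w;  python3 - <<'E'
import cv2
a=cv2.imread("pics/f1s.png")[170:250,240:330]; b=cv2.imread("pics/f1c.png")[205:305,250:350]
cv2.imwrite("pics/f1a.png",cv2.hconcat([cv2.resize(a,(400,356),interpolation=2),cv2.resize(b,(356,356),interpolation=2)]))
E
```

```text
14.775 [0.6167 0.1105 0.2506] [179.88   0.35 179.93] [ 28.   14.4  -2.1   0.1 -73.2 -28.1] [ 0.49  0.3  -0.71] 0.0876
14.825 [0.6157 0.1104 0.2485] [179.91   0.19 179.92] [ 28.   14.4  -2.3   0.  -73.1 -28.1] [-0.17 -0.05 -0.67] 0.0877
14.875 [0.6151 0.1103 0.2472] [1.7995e+02 7.0000e-02 1.7991e+02] [ 28.   14.5  -2.3  -0.  -73.1 -28.1] [ 0.85 -0.42  0.05] 0.0873
```

View pics/f1a.png

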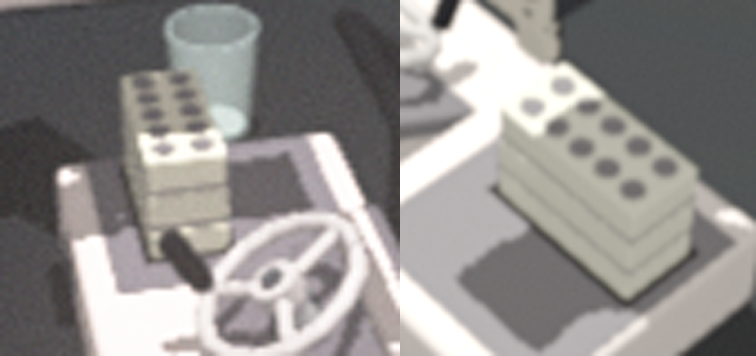

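View pics/f1w.png

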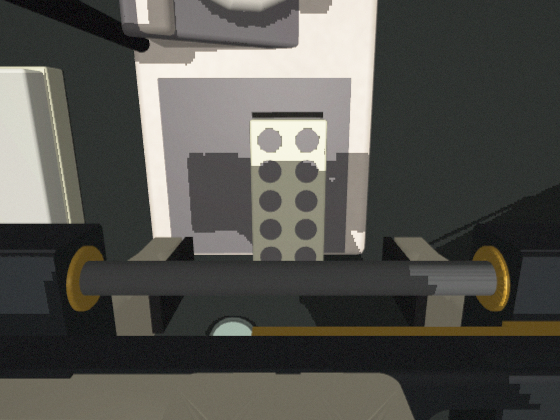

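```bash
python3 - <<'E'
from rk import *
s,c=pickle.load(open("f1w.pkl","rb")); w=wcam(c,s["tcp_pos"],s["eef_rot"])
g=cv2.cvtColor(c["frame"],cv2.COLOR_BGR2GRAY)
for x,y in [(269,140),(307,140),(270,201),(307,201),(270,229),(306,229)]:
    r=14; roi=g[y-r:y+r+1,x-r:x+r+1].astype(float); yy,xx=np.nonzero(roi<(roi.min()+roi.max())/2); p=(x-r+xx.mean(),y-r+yy.mean()); print(np.round(p,1),ray(w,p,.1625)[:2].round(4))
from pl import *
show((.66,-.05,.285),90,15,0)
E
```

```text
[269.3 140.2] [0.6281 0.0658]
[306.6 140.1] [0.6012 0.0658]
[269.9 200.6] [0.6283 0.1106]
[305.7 200.6] [0.6015 0.1107]
[270.3 228.9] [0.6284 0.133 ]
[305.4 229. ] [0.6015 0.1331]
[[0,[-0.06,-0.21,-0.05],1],[0,[-0.08,-0.21,-0.05],1],[0,[-0.1,-0.2,-0.05],1],[0,[-0.12,-0.18,-0.05],1],[0,[-0.14,-0.17,-0.05],1],[0,[-0.16,-0.15,-0.05],1],[0,[-0.18,-0.14,-0.05],1],[0,[-0.19,-0.12,-0.05],1],[0,[-0.2,-0.1,-0.05],1],[0,[-0.21,-0.07,-0.05],1],[0,[-0.21,-0.05,-0.05],1],[0,[-0.22,-0.03,-0.06],1],[0,[-0.22,-0.01,-0.05],1],[0,[-0.22,0.01,-0.06],0.99],[0,[-0.22,0.04,-0.05],1]]
end [ 0.6598 -0.0498  0.2848] 89.97
```

The placed rack is centred at (0.6148, 0.1107), within 0.5 mm of the pile. Moving on to look at the wheel.

Call:
apply_moves(
  plan=[
    [0,[-0.06,-0.21,-0.05],1],
    [0,[-0.08,-0.21,-0.05],1],
    [0,[-0.1,-0.2,-0.05],1],
    [0,[-0.12,-0.18,-0.05],1],
    [0,[-0.14,-0.17,-0.05],1],
    [0,[-0.16,-0.15,-0.05],1],
    [0,[-0.18,-0.14,-0.05],1],
    [0,[-0.19,-0.12,-0.05],1],
    [0,[-0.2,-0.1,-0.05],1],
    [0,[-0.21,-0.07,-0.05],1],
    [0,[-0.21,-0.05,-0.05],1],
    [0,[-0.22,-0.03,-0.06],1],
  ],
)

```text
time_s: 16.42
tcp_pos: [0.6509, -0.0181, 0.2757]
eef_rot: [-179.9, -0.0, 107.7]
contact_force: [-0.2, 0.5, -0.1]
gripper_width: 0.0877
```

Call:
apply_moves(
  plan=[
    [0,[-0.22,-0.01,-0.05],1],
    [0,[-0.22,0.01,-0.06],0.99],
    [0,[-0.22,0.04,-0.05],1],
    [0,[0,0,0],0],
    [0,[0,0,0],0],
  ],
)

```text
time_s: 17.05
tcp_pos: [0.6599, -0.0495, 0.2841]
eef_rot: [-179.9, 0.0, 90.1]
contact_force: [-0.1, 0.5, 0.4]
gripper_width: 0.0876
```

```bash
python3 wr.py g1; python3 wr.py g1s side; python3 wr.py g1c scene
```

```text
17.05 [ 0.6599 -0.0495  0.2841] [-179.94    0.     90.1 ] [  12.6   17.3    6.2   -0.   -79.  -102.4] [-0.15  0.52  0.4 ] 0.0876
17.1 [ 0.6599 -0.0494  0.2842] [-179.95    0.     90.09] [  12.6   17.3    6.2   -0.   -79.  -102.5] [-1.05  0.88 -1.45] 0.0874
17.15 [ 0.6599 -0.0493  0.2844] [-179.96    0.     90.08] [  12.6   17.3    6.2   -0.   -79.  -102.5] [ 0.08  0.11 -1.01] 0.0879
```

View pics/g1.png

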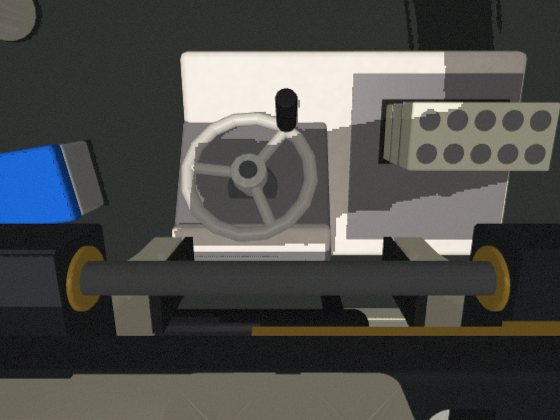

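View pics/g1c.png

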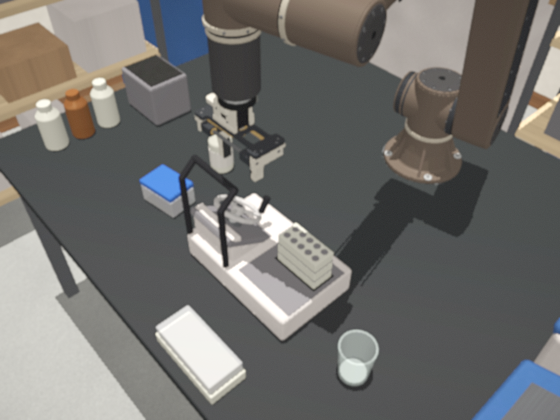

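```bash
python3 - <<'E'
import cv2
a=cv2.imread("pics/g1.png")
cv2.imwrite("pics/g1z.png",cv2.resize(a[80:250,165:335],None,fx=3.5,fy=3.5,interpolation=cv2.INTER_CUBIC))
b=cv2.imread("pics/g1c.png")[180:250,200:290]; d=cv2.imread("pics/g1s.png")[200:270,260:350]
cv2.imwrite("pics/g1y.png",cv2.hconcat([cv2.resize(b,None,fx=4,fy=4,interpolation=2),cv2.resize(d,None,fx=4,fy=4,interpolation=2)]))
E
```

```text
(no output)
```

View pics/g1z.png

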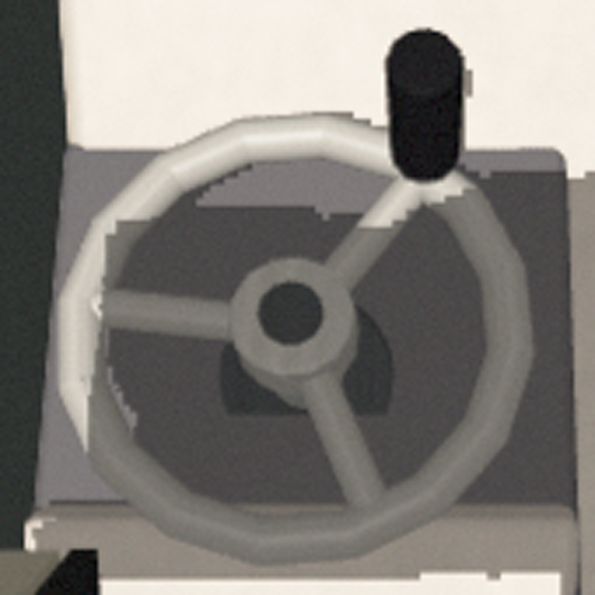

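View pics/g1y.png

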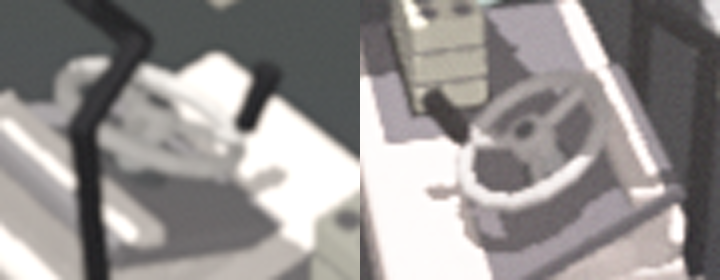

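```bash
cat > wh.py <<'E'
from rk import *
n=np.array([-.5,0,np.sqrt(.75)]); u=np.array([np.sqrt(.75),0,.5]); yv=np.array([0,1.,0])
def crank(h,phi,s=.031): a=np.radians(phi); return h+s*n+.055*(np.cos(a)*u-np.sin(a)*yv)
E
python3 - <<'E'
from wh import *
s,c=pickle.load(open("g1.pkl","rb")); w=wcam(c,s["tcp_pos"],s["eef_rot"])
zo=lambda x,y:np.array([165+x/3.5,80+y/3.5])
al=np.radians(np.arange(0,360,2))
def ext(h,r=.061):
    q=proj(w,h+r*(np.cos(al)[:,None]*u+np.sin(al)[:,None]*yv)); return np.array([q[:,0].min(),q[:,0].max(),q[:,1].max(),q[:,1].min()])
Eo=np.array([zo(60,0)[0],zo(532,0)[0],zo(0,565)[1],zo(0,115)[1]])
obs=[(w,zo(290,313),"hub",1),(w,zo(424,63),"tip",1),(S,(267,197),"tip",1),(D,(277.5,223.75),"tip",1),(D,(301.25,232.5),"hub",1),(S,(262,210.5),"base",.5),(D,(286.25,233.75),"base",.5)]
def pt(p,k): h=p[:3]; return {"hub":h+.01*n,"tip":crank(h,p[3],.053),"base":crank(h,p[3],.009)}[k]
def f(p): return np.concatenate([wt*(proj(cc,pt(p,k))[0]-o) for cc,o,k,wt in obs]+[.7*(ext(p[:3])-Eo)])
r=least_squares(f,[.648,-.08,.149,-134]); print(r.x.round(4)); print(r.fun.round(1))
h=r.x[:3]
# bar position using wrist? bar from scene+side
for ph in range(-150,210,30): print(ph,crank(h,ph,.031).round(4),"tip",crank(h,ph,.053).round(4))
# wrist-only fit
ob2=[o for o in obs if o[0] is w]
f2=lambda p: np.concatenate([wt*(proj(cc,pt(p,k))[0]-o) for cc,o,k,wt in ob2]+[.7*(ext(p[:3])-Eo)])
r2=least_squares(f2,[.648,-.08,.149,-134]); print(r2.x.round(4),r2.fun.round(1))
print(tri([(w,zo(290,313)),(D,(301.25,232.5))]), tri([(w,zo(424,63)),(D,(277.5,223.75)),(S,(267,197))]))
E
```

```text
[ 6.489000e-01 -8.350000e-02  1.431000e-01 -1.429658e+02]
[ 0.2  0.5  0.1 -0.   0.8  0.1 -0.4  0.3 -0.7  0.2 -0.5  1.1 -0.6  0.1
 -1.1  0.4  0.2 -0.1]
-150 [ 0.5922 -0.056   0.1461] tip [ 0.5812 -0.056   0.1652]
-120 [ 0.6096 -0.0358  0.1562] tip [ 0.5986 -0.0358  0.1753]
-90 [ 0.6334 -0.0285  0.17  ] tip [ 0.6224 -0.0285  0.189 ]
-60 [ 0.6572 -0.0358  0.1837] tip [ 0.6462 -0.0358  0.2028]
-30 [ 0.6747 -0.056   0.1938] tip [ 0.6637 -0.056   0.2128]
0 [ 0.681  -0.0835  0.1975] tip [ 0.67   -0.0835  0.2165]
30 [ 0.6747 -0.111   0.1938] tip [ 0.6637 -0.111   0.2128]
60 [ 0.6572 -0.1311  0.1837] tip [ 0.6462 -0.1311  0.2028]
90 [ 0.6334 -0.1385  0.17  ] tip [ 0.6224 -0.1385  0.189 ]
120 [ 0.6096 -0.1311  0.1562] tip [ 0.5986 -0.1311  0.1753]
150 [ 0.5922 -0.111   0.1461] tip [ 0.5812 -0.111   0.1652]
180 [ 0.5858 -0.0835  0.1425] tip [ 0.5748 -0.0835  0.1615]
[ 6.490000e-01 -8.350000e-02  1.408000e-01 -1.430449e+02] [ 0.4  0.2 -0.1  0.1 -0.6  0.2 -0.4 -0. ]
(array([ 0.64361142, -0.08357877,  0.1521593 ]), np.float64(0.7600101645452355)) (array([ 0.58464357, -0.05048301,  0.1679549 ]), np.float64(0.6630357642890772))
```

```bash
cat > path.py <<'E'
from wh import *
H=np.array([.6489,-.0835,.1431]); XM=.655
def tool(phi,ox=.004,xm=None):
    T=crank(H,phi,.053); return np.array([min(T[0]+ox,xm or XM),T[1],T[2]-.029])
def rows(p0,phis,c,**k):
    p=np.array(p0,float); out=[]
    for a in phis:
        d=tool(a,**k)-p; r=[round(d[1]/.05,2),round(d[0]/.05,2),round(-d[2]/.05,2)]
        p=p+np.array([r[1],r[0],-r[2]])*.05; out.append("[%g,[%g,%g,%g],0]"%(c,*r))
    print("["+",".join(out)+"]"); print("end",p.round(4).tolist()); return p
E
python3 - <<'E'
from path import *; from pl import show
t=tool(-143); print(t)
p,h=show(t+[0,0,.06],90,4,0); show(t,90,4,0,start=(p,h))
E
```

```text
[ 0.58835987 -0.05040017  0.13803687]
[[0,[-0.01,-0.36,0.43],0],[0,[-0,-0.36,0.43],0],[0,[-0.01,-0.36,0.43],0.01],[0,[-0,-0.35,0.44],0]]
end [ 0.5885 -0.0503  0.198 ] 90.01
[[0,[-0,-0,0.3],0],[0,[-0,-0,0.3],0],[0,[-0,-0,0.3],0],[0,[-0,-0,0.3],0]]
end [ 0.5885 -0.0503  0.138 ] 90.01
```

Call:
apply_moves(
  plan=[
    [0,[0,-0.36,0.33],0.02],
    [0,[0,-0.36,0.43],0],
    [0,[-0.01,-0.36,0.43],0],
    [0,[-0.01,-0.35,0.53],0],
    [0,[0,0,0.3],0],
    [0,[0,0,0.3],0],
    [0,[0,0,0.3],0],
    [0,[0,0,0.3],0],
    [0,[0,0,0],0],
    [0,[0,0,0],0],
  ],
)

```text
time_s: 18.45
tcp_pos: [0.5891, -0.0506, 0.139]
eef_rot: [180.0, 0.0, 89.9]
contact_force: [-0.9, -0.1, -0.3]
gripper_width: 0.0875
```

```bash
python3 wr.py i1; python3 wr.py i1s side; python3 wr.py i1c scene; python3 - <<'E'
import cv2
b=cv2.imread("pics/i1c.png")[150:260,190:330]; d=cv2.imread("pics/i1s.png")[170:280,250:390]
cv2.imwrite("pics/i1y.png",cv2.vconcat([cv2.resize(b,None,fx=4,fy=2.7*1,interpolation=2),cv2.resize(d,None,fx=4,fy=2.7,interpolation=2)]))
E
```

```text
18.45 [ 0.5891 -0.0506  0.139 ] [1.7998e+02 1.0000e-02 8.9860e+01] [  14.    15.6  -15.5    0.   -58.9 -104.2] [-0.88 -0.1  -0.26] 0.0875
18.5 [ 0.5892 -0.0506  0.1393] [179.95   0.    89.86] [  14.    15.6  -15.5    0.   -58.9 -104.2] [-0.27  0.09 -0.2 ] 0.0876
18.55 [ 0.5892 -0.0506  0.1394] [179.94  -0.    89.86] [  14.    15.6  -15.5    0.   -58.9 -104.2] [-0.42 -0.7   0.09] 0.0876
```

View pics/i1.png

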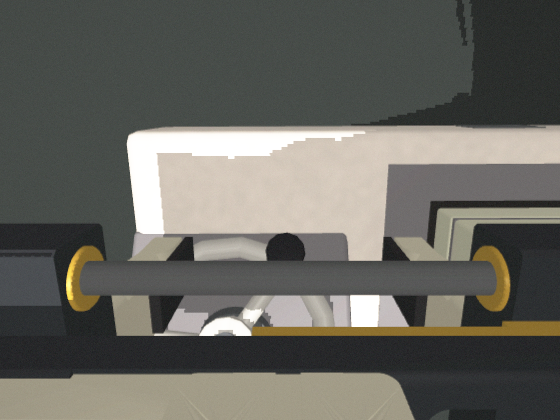

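View pics/i1y.png

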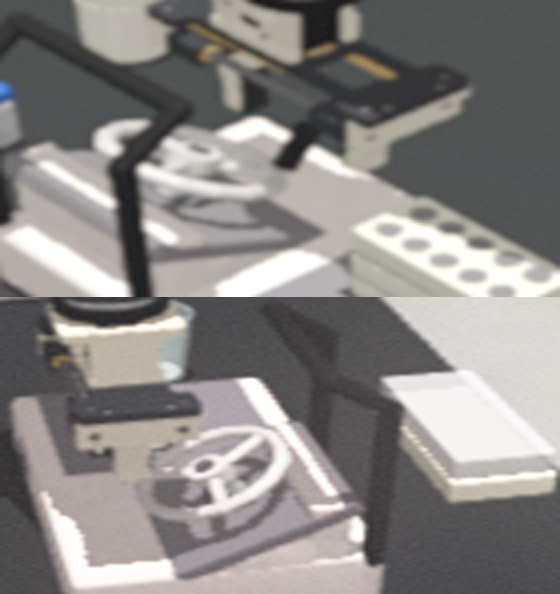

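The crank tip shows at (285,248) in the wrist view, midway between the fingers. Closing on it.

Call:
apply_moves(
  plan=[
    [255,[0,0,0],0],
    [255,[0,0,0],0],
    [255,[0,0,0],0],
    [255,[0,0,0],0],
    [255,[0,0,0],0],
    [255,[0,0,0],0],
    [255,[0,0,0],0],
    [255,[0,0,0],0],
    [255,[0,0,0],0],
    [255,[0,0,0],0],
  ],
  squeeze=12,
)

```text
time_s: 19.85
tcp_pos: [0.5887, -0.0506, 0.1388]
eef_rot: [180.0, 0.0, 89.9]
contact_force: [0.4, -0.3, -0.9]
gripper_width: 0.0172
```

```bash
python3 - <<'E'
from path import *
from plant import get_state
print(get_state()["tcp_pos"])
p=rows(tool(-143),[-138,-131,-123,-115,-107,-99],255)
E
```

```text
[ 0.58871663 -0.05056851  0.1387775 ]
[[255,[0.07,0.05,-0.03],0],[255,[0.1,0.09,-0.05],0],[255,[0.09,0.1,-0.06],0],[255,[0.07,0.12,-0.07],0],[255,[0.06,0.12,-0.07],0],[255,[0.03,0.13,-0.07],0]]
end [0.6189, -0.0294, 0.1555]
```

Call:
apply_moves(
  plan=[
    [255,[0.07,0.05,-0.03],0],
    [255,[0.1,0.09,-0.05],0],
    [255,[0.09,0.1,-0.06],0],
    [255,[0.07,0.12,-0.07],0],
    [255,[0.06,0.12,-0.07],0],
    [255,[0.03,0.13,-0.07],0],
  ],
)

```text
time_s: 20.6
tcp_pos: [0.6194, -0.0294, 0.1564]
eef_rot: [-180.0, 0.0, 89.9]
contact_force: [-1.2, -1.2, 0.3]
gripper_width: 0.0172
```

```bash
python3 wr.py j1;python3 wr.py j1s side; python3 - <<'E'
from path import *
p=rows([0.6189, -0.0294, 0.1555],[-91,-83,-76,-69,-62,-55],255)
import cv2
d=cv2.imread("pics/j1s.png")[170:280,250:390]
cv2.imwrite("pics/j1y.png",cv2.resize(d,None,fx=4,fy=4,interpolation=2))
E
```

```text
20.6 [ 0.6194 -0.0294  0.1564] [-179.97    0.     89.86] [  15.3   17.4  -10.4   -0.   -62.2 -105.4] [-1.24 -1.21  0.29] 0.0172
20.65 [ 0.6204 -0.0293  0.1569] [179.97   0.    89.88] [  15.3   17.4  -10.3    0.   -62.2 -105.4] [0.09 0.28 2.91] 0.0173
[[255,[0.02,0.13,-0.08],0],[255,[-0.01,0.14,-0.08],0],[255,[-0.02,0.11,-0.06],0],[255,[-0.05,0.11,-0.07],0],[255,[-0.05,0.11,-0.06],0],[255,[-0.07,0.1,-0.06],0]]
end [0.6539, -0.0384, 0.176]
```

View pics/j1y.png

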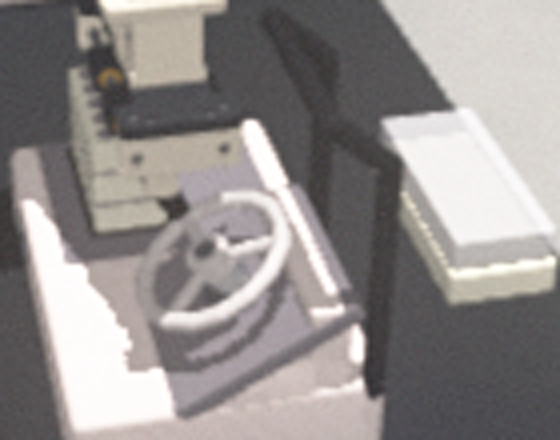

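View pics/j1.png

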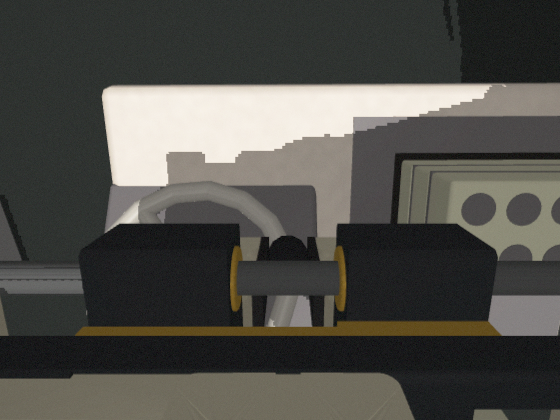

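The wheel follows the gripper, about 44° so far, with low force, so it is still in the slack.

Call:
apply_moves(
  plan=[
    [255,[0.02,0.13,-0.08],0],
    [255,[-0.01,0.14,-0.08],0],
    [255,[-0.02,0.11,-0.06],0],
  ],
)

```text
time_s: 21.08
tcp_pos: [0.6385, -0.0304, 0.1674]
eef_rot: [-180.0, 0.0, 89.9]
contact_force: [-1.3, -2.6, -1.5]
gripper_width: 0.0169
```

Call:
apply_moves(
  plan=[
    [255,[-0.05,0.11,-0.07],0],
    [255,[-0.05,0.11,-0.06],0],
    [255,[-0.07,0.1,-0.06],0],
  ],
)

```text
time_s: 21.45
tcp_pos: [0.6543, -0.039, 0.1767]
eef_rot: [-180.0, 0.0, 89.9]
contact_force: [-0.8, -3.0, -3.1]
gripper_width: 0.0174
```

```bash
python3 - <<'E'
from path import *
from plant import get_state
s=get_state(); print(s["tcp_pos"],s["contact_force"])
p=rows([0.6539, -0.0384, 0.176],[-49,-43,-37,-31],255)
p=rows(p,[-25,-18,-11,-4],199)
p=rows(p,[3,10,17,24,31,38],199)
E
```

```text
[ 0.65426097 -0.03901336  0.17667945] [-0.84639244 -2.99909696 -3.0590821 ]
[[255,[-0.07,0.02,-0.04],0],[255,[-0.08,0,-0.04],0],[255,[-0.09,0,-0.04],0],[255,[-0.1,0,-0.03],0]]
end [0.6549, -0.0554, 0.1835]
[[199,[-0.1,0,-0.03],0],[199,[-0.12,0,-0.02],0],[199,[-0.13,0,-0.02],0],[199,[-0.14,0,-0.01],0]]
end [0.6549, -0.0799, 0.1875]
[[199,[-0.13,0,0],0],[199,[-0.13,0,0.01],0],[199,[-0.13,0,0.01],0],[199,[-0.13,0,0.03],0],[199,[-0.12,0,0.03],0],[199,[-0.11,0,0.04],0]]
end [0.6549, -0.1174, 0.1815]
```

```bash
python3 wr.py k1s side; python3 wr.py k1c scene; python3 - <<'E'
import cv2
d=cv2.imread("pics/k1s.png")[150:260,260:390]; b=cv2.imread("pics/k1c.png")[120:260,170:320]
cv2.imwrite("pics/k1y.png",cv2.hconcat([cv2.resize(d,(400,338),interpolation=2),cv2.resize(b,(400,373),interpolation=2)[:338]]))
E
```

```text
21.45 [ 0.6543 -0.039   0.1767] [-179.96    0.     89.85] [  13.6   19.8   -4.2   -0.   -66.1 -103.7] [-0.85 -3.   -3.06] 0.0174
21.5 [ 0.6549 -0.0395  0.177 ] [-1.7999e+02  2.0000e-02  8.9850e+01] [  13.6   19.8   -4.1    0.   -66.1 -103.7] [-0.45 -2.91 -1.27] 0.0171
```

View pics/k1y.png

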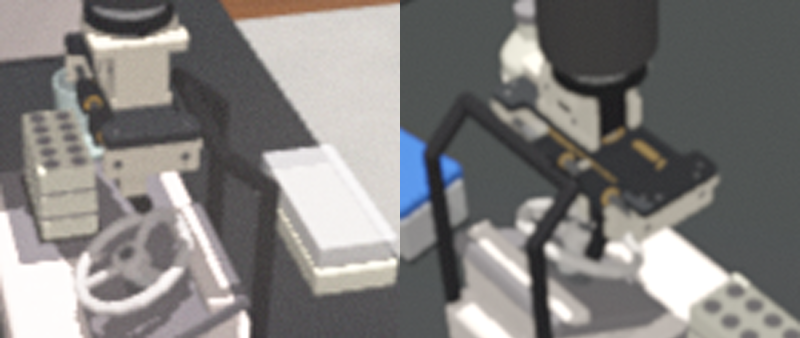

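Call:
apply_moves(
  plan=[
    [255,[-0.07,0.02,-0.04],0],
    [255,[-0.08,0,-0.04],0],
    [255,[-0.09,0,-0.04],0],
  ],
)

```text
time_s: 21.92
tcp_pos: [0.6584, -0.0487, 0.1829]
eef_rot: [179.6, -0.2, 89.9]
contact_force: [12.6, 6.0, -10.2]
gripper_width: 0.0176
```

Call:
apply_moves(
  plan=[
    [199,[-0.1,0,-0.03],0],
    [199,[-0.1,0,-0.03],0],
  ],
)

```text
time_s: 22.18
tcp_pos: [0.6551, -0.0609, 0.1862]
eef_rot: [180.0, -0.0, 89.9]
contact_force: [0.4, -0.3, -1.4]
gripper_width: 0.0189
```

Call:
apply_moves(
  plan=[
    [199,[-0.12,0,-0.02],0],
    [199,[-0.13,0,-0.02],0],
  ],
)

```text
time_s: 22.42
tcp_pos: [0.6548, -0.0738, 0.1879]
eef_rot: [-180.0, 0.0, 89.9]
contact_force: [-0.5, -0.0, 0.4]
gripper_width: 0.0195
```

Call:
apply_moves(
  plan=[
    [199,[-0.14,0,-0.01],0],
    [199,[-0.13,0,0],0],
  ],
)

```text
time_s: 22.68
tcp_pos: [0.6549, -0.0874, 0.1883]
eef_rot: [-180.0, 0.0, 89.8]
contact_force: [-1.1, 0.1, -0.0]
gripper_width: 0.0191
```

```bash
python3 wr.py l1s side; python3 wr.py l1c scene; python3 wr.py l1; python3 - <<'E'
import cv2
d=cv2.imread("pics/l1s.png")[150:260,260:390]; b=cv2.imread("pics/l1c.png")[120:260,170:320]
cv2.imwrite("pics/l1y.png",cv2.hconcat([cv2.resize(d,(400,338),interpolation=2),cv2.resize(b,(400,373),interpolation=2)[:338]]))
E
```

```text
22.675 [ 0.6549 -0.0874  0.1883] [-179.99    0.     89.84] [  9.3  19.8  -2.6   0.  -67.6 -99.4] [-1.07  0.11 -0.01] 0.0191
22.725 [ 0.6549 -0.0879  0.1882] [-1.7998e+02  1.0000e-02  8.9830e+01] [  9.2  19.8  -2.6   0.  -67.6 -99.4] [-0.09  0.42  0.28] 0.0195
22.775 [ 0.655  -0.0876  0.1882] [-1.7999e+02  1.0000e-02  8.9810e+01] [  9.3  19.8  -2.6   0.  -67.6 -99.5] [0.83 0.72 0.86] 0.0192
```

View pics/l1y.png

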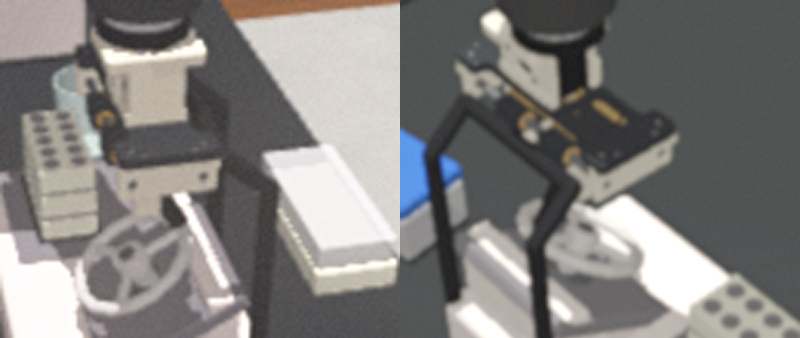

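View pics/l1.png

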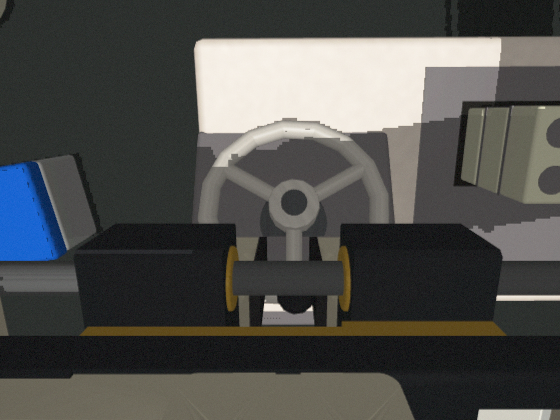

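The spoke to the crank points straight uphill, with the hub at (294,204) and the grip at (295,300) still caged. So the crank is at the top. Continuing in small steps and watching the force.

Call:
apply_moves(
  plan=[
    [199,[-0.13,0,0.01],0],
    [199,[-0.13,0,0.01],0],
  ],
)

```text
time_s: 23.08
tcp_pos: [0.6548, -0.0998, 0.1871]
eef_rot: [-180.0, -0.0, 89.9]
contact_force: [-2.1, 2.3, -0.7]
gripper_width: 0.0196
```

Call:
apply_moves(
  plan=[
    [199,[-0.13,0,0.03],0],
    [199,[-0.12,0,0.03],0],
  ],
)

```text
time_s: 23.32
tcp_pos: [0.6526, -0.1126, 0.1831]
eef_rot: [-179.7, -0.0, 89.8]
contact_force: [-7.4, 1.7, 1.6]
gripper_width: 0.0195
```

Call:
apply_moves(
  plan=[
    [199,[-0.11,0,0.04],0],
    [199,[0,0,0],0],
  ],
)

```text
time_s: 23.58
tcp_pos: [0.6544, -0.1187, 0.182]
eef_rot: [-179.9, 0.0, 89.8]
contact_force: [-1.2, -0.4, -0.3]
gripper_width: 0.0197
```

```bash
python3 wr.py m1; python3 - <<'E'
from path import *
p=rows([0.6549, -0.1174, 0.1815],[45,52],199)
p=rows(p,[56,63,71],255)
E
```

```text
23.575 [ 0.6544 -0.1187  0.182 ] [-1.7994e+02  2.0000e-02  8.9820e+01] [  6.5  20.5  -2.5   0.  -67.1 -96.7] [-1.19 -0.36 -0.31] 0.0197
[[199,[-0.1,0,0.04],0],[199,[-0.09,0,0.05],0]]
end [0.6549, -0.1269, 0.177]
[[255,[-0.04,-0.04,0.03],0],[255,[-0.07,-0.1,0.06],0],[255,[-0.06,-0.12,0.07],0]]
end [0.6419, -0.1354, 0.169]
```

View pics/m1.png

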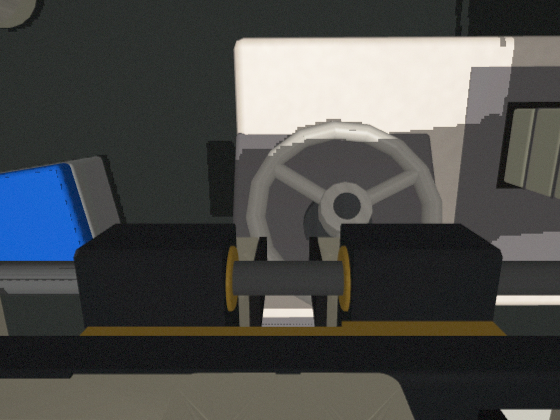

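The two upper spokes show that the wheel stayed near the top. The finger edges slipped past the grip, so I need more overlap in x. I'll feel for the true clearance to the carrying handle with tiny steps.

Call:
apply_moves(
  plan=[
    [199,[-0.1,0.04,0],0],
    [199,[-0.1,0.04,0],0],
    [199,[0,0,0],0],
  ],
)

```text
time_s: 24.0
tcp_pos: [0.6586, -0.1283, 0.182]
eef_rot: [-179.9, 0.0, 89.8]
contact_force: [-2.9, -0.9, -0.7]
gripper_width: 0.0195
```

Call:
apply_moves(
  plan=[
    [199,[0,0.03,0],0],
    [199,[0,0.02,0],0],
  ],
)

```text
time_s: 24.25
tcp_pos: [0.6587, -0.1284, 0.182]
eef_rot: [-179.7, 0.0, 89.9]
contact_force: [-14.9, -1.5, 4.8]
gripper_width: 0.0195
```

Call:
apply_moves(
  plan=[
    [199,[0,0.03,0],0],
    [199,[0,0,0],0],
  ],
)

```text
time_s: 24.5
tcp_pos: [0.6586, -0.1284, 0.1821]
eef_rot: [-179.6, 0.0, 89.9]
contact_force: [-19.6, -1.6, 6.3]
gripper_width: 0.0194
```

The gripper body touches the carrying handle at x = 0.6586, as measured (0.658). At that x the pads overlap the grip tip well, with contact about 14° off the push direction. I'll back off, go up and over, and cage the crank again at that depth.

Call:
apply_moves(
  plan=[
    [140,[0,-0.12,0],0],
    [140,[0,-0.12,-0.2],0],
    [140,[0,0,-0.35],0],
    [140,[0,0,-0.35],0],
    [140,[0.3,0,0],0],
    [140,[0.52,0,0],0],
    [140,[0,0,0],0],
  ],
)

```text
time_s: 25.38
tcp_pos: [0.6511, -0.0846, 0.2271]
eef_rot: [-180.0, -0.0, 90.0]
contact_force: [0.3, 0.2, -0.3]
gripper_width: 0.0392
```

```bash
python3 wr.py n1; python3 wr.py n1s side; python3 - <<'E'
import cv2
d=cv2.imread("pics/n1s.png")[150:270,250:390]
cv2.imwrite("pics/n1y.png",cv2.resize(d,None,fx=4,fy=4,interpolation=2))
E
```

```text
25.375 [ 0.6511 -0.0846  0.2271] [-1.7999e+02 -3.0000e-02  8.9960e+01] [  9.6  18.1   0.1  -0.  -72.  -99.6] [ 0.29  0.24 -0.35] 0.0392
25.425 [ 0.6511 -0.0853  0.227 ] [-1.7998e+02 -1.0000e-02  8.9950e+01] [  9.5  18.1   0.1  -0.  -72.  -99.6] [-0.2  -0.26 -0.6 ] 0.0399
```

View pics/n1.png

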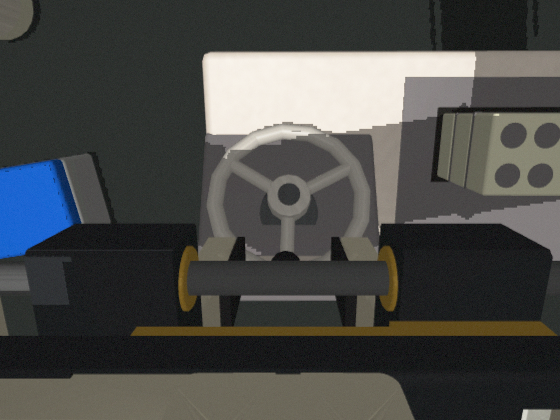

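View pics/n1y.png

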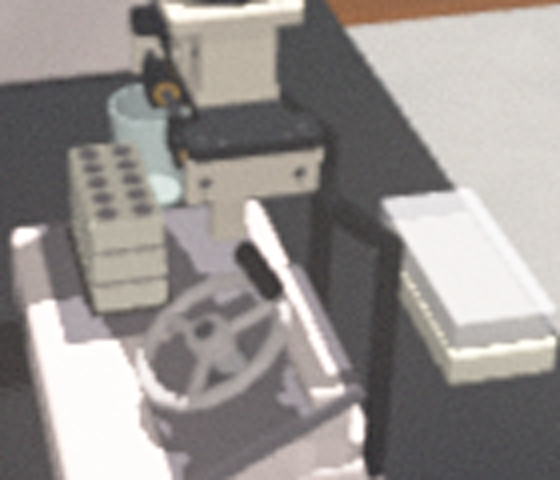

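Call:
apply_moves(
  plan=[
    [140,[0,0,0.3],0],
    [140,[0,0,0.3],0],
    [199,[0,0.05,0.19],0],
    [199,[0,0.06,0],0],
    [199,[0,0.03,0],0],
    [199,[0,0,0],0],
    [199,[0,0,0],0],
  ],
)

```text
time_s: 26.35
tcp_pos: [0.6582, -0.0867, 0.1882]
eef_rot: [180.0, -0.0, 89.9]
contact_force: [-0.7, -0.2, 0.1]
gripper_width: 0.019
```

Call:
apply_moves(
  plan=[
    [199,[-0.08,0,0],0],
    [199,[-0.1,0.01,0.01],0],
  ],
)

```text
time_s: 26.6
tcp_pos: [0.6585, -0.0959, 0.1874]
eef_rot: [180.0, -0.0, 89.9]
contact_force: [-0.1, 2.2, 0.5]
gripper_width: 0.0194
```

Call:
apply_moves(
  plan=[
    [199,[-0.1,0,0.02],0],
    [199,[-0.1,0,0.02],0],
  ],
)

```text
time_s: 26.85
tcp_pos: [0.6581, -0.1057, 0.1852]
eef_rot: [-180.0, -0.0, 89.9]
contact_force: [-2.3, 2.9, 2.6]
gripper_width: 0.0194
```

```bash
python3 wr.py o1
```

```text
26.85 [ 0.6581 -0.1057  0.1852] [-1.7996e+02 -4.0000e-02  8.9860e+01] [  7.6  20.5  -2.   -0.  -67.6 -97.7] [-2.27  2.93  2.56] 0.0194
```

View pics/o1.png

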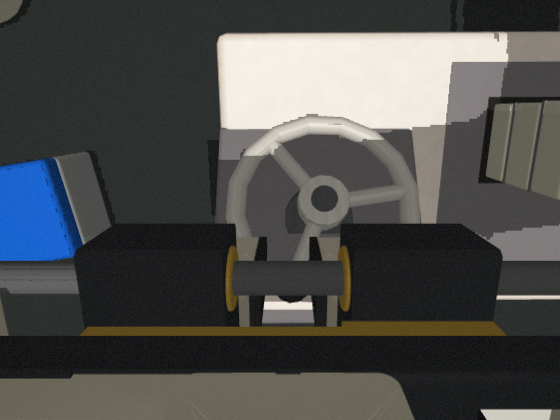

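```bash
python3 - <<'E'
from path import *
p=rows([.6583,-.106,.185],[31,38,45,51],199,xm=.658)
p=rows(p,[55,60],255,xm=.658)
p=rows(p,[68,76,84,93,102,111,120],255,xm=.658)
E
```

```text
[[199,[-0.12,-0.01,0.03],0],[199,[-0.11,0,0.04],0],[199,[-0.1,0,0.04],0],[199,[-0.07,-0.03,0.04],0]]
end [0.6563, -0.126, 0.1775]
[[255,[-0.05,-0.05,0.03],0],[255,[-0.05,-0.07,0.05],0]]
end [0.6503, -0.131, 0.1735]
[[255,[-0.07,-0.12,0.06],0],[255,[-0.05,-0.13,0.08],0],[255,[-0.02,-0.13,0.07],0],[255,[-0.01,-0.15,0.09],0],[255,[0.02,-0.15,0.08],0],[255,[0.05,-0.14,0.09],0],[255,[0.08,-0.13,0.08],0]]
end [0.6028, -0.131, 0.146]
```

Call:
apply_moves(
  plan=[
    [199,[-0.12,-0.01,0.03],0],
    [199,[-0.11,0,0.04],0],
    [199,[-0.1,0,0.04],0],
    [199,[-0.07,-0.03,0.04],0],
    [255,[0,0,0],0],
    [255,[0,0,0],0],
  ],
  squeeze=20,
)

```text
time_s: 27.65
tcp_pos: [0.6561, -0.1259, 0.1775]
eef_rot: [-180.0, 0.0, 89.8]
contact_force: [-2.7, 3.2, 0.7]
gripper_width: 0.0172
```

```bash
python3 wr.py q1
```

```text
27.65 [ 0.6561 -0.1259  0.1775] [-1.7995e+02  1.0000e-02  8.9850e+01] [  5.8  20.9  -2.4   0.  -66.7 -96. ] [-2.73  3.22  0.71] 0.0172
```

View pics/q1.png

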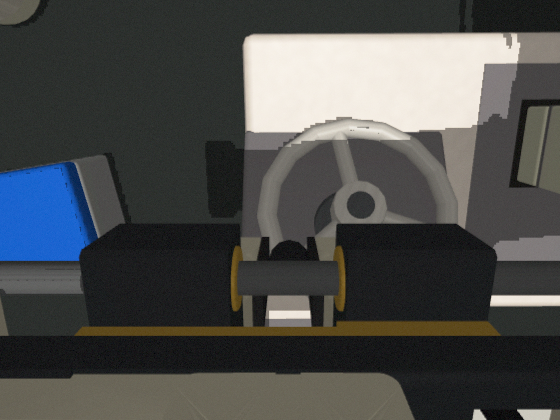

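Gripped (17.2 mm), wheel at about 51°. Carrying on through the lower half.

Call:
apply_moves(
  plan=[
    [255,[-0.05,-0.05,0.03],0],
    [255,[-0.05,-0.07,0.05],0],
    [255,[-0.07,-0.12,0.06],0],
    [255,[-0.05,-0.13,0.08],0],
  ],
)

```text
time_s: 28.2
tcp_pos: [0.6383, -0.1372, 0.1671]
eef_rot: [179.9, 0.0, 89.9]
contact_force: [0.4, 2.1, 5.0]
gripper_width: 0.0174
```

Call:
apply_moves(
  plan=[
    [255,[-0.02,-0.13,0.07],0],
    [255,[-0.01,-0.15,0.09],0],
    [255,[0.02,-0.15,0.08],0],
    [255,[0.05,-0.14,0.09],0],
    [255,[0.08,-0.13,0.08],0],
  ],
)

```text
time_s: 28.82
tcp_pos: [0.601, -0.132, 0.1459]
eef_rot: [-179.8, 0.1, 89.8]
contact_force: [-2.9, -6.3, 6.1]
gripper_width: 0.0169
```

```bash
python3 wr.py q2s side;python3 wr.py q2c scene; python3 - <<'E'
import cv2
d=cv2.imread("pics/q2s.png")[150:260,260:390]; b=cv2.imread("pics/q2c.png")[160:300,200:350]
cv2.imwrite("pics/q2y.png",cv2.hconcat([cv2.resize(d,(400,338),interpolation=2),cv2.resize(b,(400,373),interpolation=2)[:338]]))
from path import *
p=rows([0.6028, -0.131, 0.146],[129,138,147,156,165,174,183,192,201,210],255,xm=.658)
p=rows(p,[219,228,237,246,255,263,271,279,287,295,302],255,xm=.658)
E
```

```text
28.825 [ 0.601  -0.132   0.1459] [-1.7985e+02  1.1000e-01  8.9820e+01] [  5.8  17.5 -11.8   0.1 -60.9 -96.1] [-2.86 -6.31  6.06] 0.0169
28.875 [ 0.5997 -0.1313  0.1452] [-1.7976e+02  5.0000e-02  8.9800e+01] [  5.9  17.5 -11.9   0.  -60.8 -96.1] [-5.26 -2.81  2.82] 0.0175
[[255,[0.1,-0.13,0.07],0],[255,[0.11,-0.11,0.06],0],[255,[0.14,-0.09,0.05],0],[255,[0.15,-0.07,0.04],0],[255,[0.17,-0.05,0.03],0],[255,[0.17,-0.03,0.02],0],[255,[0.17,0,-0],0],[255,[0.17,0.02,-0.01],0],[255,[0.16,0.04,-0.03],0],[255,[0.16,0.07,-0.03],0]]
end [0.5853, -0.056, 0.136]
[[255,[0.14,0.08,-0.05],0],[255,[0.13,0.1,-0.06],0],[255,[0.1,0.12,-0.07],0],[255,[0.08,0.13,-0.08],0],[255,[0.06,0.15,-0.08],0],[255,[0.03,0.13,-0.07],0],[255,[0.01,0.13,-0.08],0],[255,[-0.01,0.13,-0.08],0],[255,[-0.04,0.13,-0.07],0],[255,[-0.05,0.12,-0.07],0],[255,[-0.07,0.11,-0.06],0]]
end [0.6518, -0.037, 0.1745]
```

View pics/q2y.png

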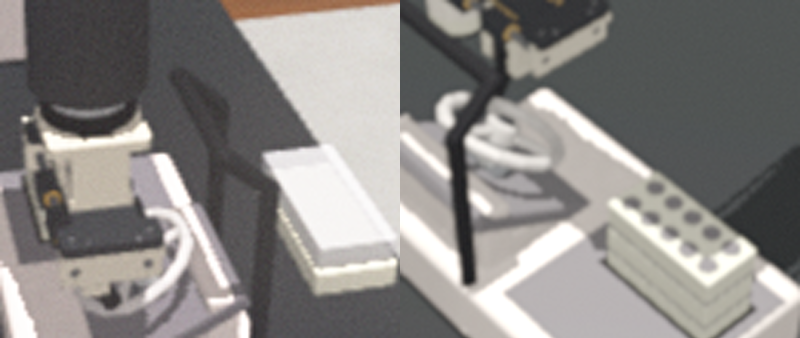

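Call:
apply_moves(
  plan=[
    [255,[0.1,-0.13,0.07],0],
    [255,[0.11,-0.11,0.06],0],
    [255,[0.14,-0.09,0.05],0],
    [255,[0.15,-0.07,0.04],0],
    [255,[0.17,-0.05,0.03],0],
    [255,[0.17,-0.03,0.02],0],
  ],
)

```text
time_s: 29.68
tcp_pos: [0.5766, -0.0889, 0.1317]
eef_rot: [-179.8, 0.0, 89.8]
contact_force: [-2.5, -3.6, 4.3]
gripper_width: 0.0171
```

Call:
apply_moves(
  plan=[
    [255,[0.17,0,0],0],
    [255,[0.17,0.02,-0.01],0],
    [255,[0.16,0.04,-0.03],0],
    [255,[0.16,0.07,-0.03],0],
    [255,[0,0,0],0],
  ],
)

```text
time_s: 30.3
tcp_pos: [0.5837, -0.0548, 0.1355]
eef_rot: [-179.8, -0.0, 89.9]
contact_force: [-5.7, 1.2, 6.3]
gripper_width: 0.0172
```

```bash
python3 wr.py r1; python3 wr.py r1c scene; python3 wr.py r1s side; cat > dz.py <<'E'
from rk import *; import sys
# marks displacement in scene/side views relative to f1c : fit dz
def pred(cam,z): return proj(cam,[[.6148+i*.0135,.1107+j*.0227,z] for i in(-1,1) for j in(-2,-1,0,1,2)])
def marks(f,uv,r):
    g=cv2.cvtColor(f,cv2.COLOR_BGR2GRAY).astype(np.float32); out=[]
    for x,y in uv:
        p=cv2.getRectSubPix(g,(2*r+1,2*r+1),(float(x),float(y))); t=np.percentile(p,70); w=np.clip(t-p,0,None); w=np.where(w>.4*w.max(),w,0); yy,xx=np.mgrid[-r:r+1,-r:r+1]
        out.append((x+(w*xx).sum()/w.sum(),y+(w*yy).sum()/w.sum()))
    return np.array(out)
def est(n,cam,r):
    s,c=pickle.load(open(n+".pkl","rb")); res=[]
    best=None
    for z in np.arange(.12,.166,.001):
        uv=pred(cam,z); m=marks(c["frame"],uv,r); d=m-uv; e=np.median(np.hypot(*d.T))
        if best is None or e<best[0]: best=(e,z)
    z=best[1]
    for k in range(5):
        uv=pred(cam,z); m=marks(c["frame"],uv,r); dv=(pred(cam,z+.001)-uv); z+= .001*np.median(((m-uv)*dv).sum(1)/(dv**2).sum(1))
    return z,best[0]
for n in sys.argv[1:]:
    cam,r=(S,2) if n.endswith("c") else (D,2)
    print(n,est(n,cam,r))
E
python3 dz.py f1c f1s g1c g1s q2c r1c r1s
```

```text
30.3 [ 0.5837 -0.0548  0.1355] [-1.798e+02 -2.000e-02  8.986e+01] [ 1.370e+01  1.550e+01 -1.610e+01 -1.000e-01 -5.860e+01 -1.038e+02] [-5.68  1.15  6.34] 0.0172
30.35 [ 0.5837 -0.0548  0.1356] [-1.7981e+02 -3.0000e-02  8.9860e+01] [ 1.370e+01  1.550e+01 -1.610e+01 -1.000e-01 -5.860e+01 -1.038e+02] [-5.86  1.04  5.18] 0.0171
30.4 [ 0.5837 -0.0548  0.1356] [-1.7981e+02 -3.0000e-02  8.9860e+01] [ 1.370e+01  1.550e+01 -1.610e+01 -1.000e-01 -5.860e+01 -1.038e+02] [-5.25  1.93  6.51] 0.017
f1c (np.float64(0.16173500975595628), np.float64(0.5699574429317922))
f1s (np.float64(0.16911410944257743), np.float64(0.25530493223909445))
g1c (np.float64(0.13344759732136824), np.float64(0.536253242682003))
g1s (np.float64(0.16576191563274598), np.float64(0.17973795919583913))
q2c (np.float64(0.15898368445599875), np.float64(0.6490977163382263))
r1c (np.float64(0.15385294863799653), np.float64(0.581293534079076))
r1s (np.float64(0.13060610398522443), np.float64(0.6439568391933929))
```

View pics/r1.png

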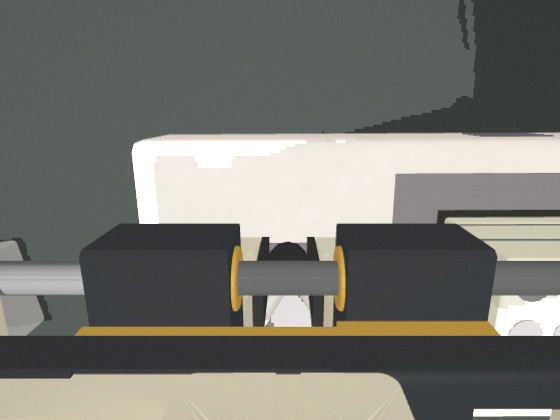

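The wheel holds at about 210° and the pile has dropped some 8 mm. Continuing up the left side.

Call:
apply_moves(
  plan=[
    [255,[0.14,0.08,-0.05],0],
    [255,[0.13,0.1,-0.06],0],
    [255,[0.1,0.12,-0.07],0],
    [255,[0.08,0.13,-0.08],0],
    [255,[0.06,0.15,-0.08],0],
    [255,[0.03,0.13,-0.07],0],
  ],
)

```text
time_s: 31.2
tcp_pos: [0.6189, -0.0287, 0.1558]
eef_rot: [-179.7, 0.0, 89.8]
contact_force: [-5.8, -2.6, 4.0]
gripper_width: 0.0172
```

Call:
apply_moves(
  plan=[
    [255,[0.01,0.13,-0.08],0],
    [255,[-0.01,0.13,-0.08],0],
    [255,[-0.04,0.13,-0.07],0],
    [255,[-0.05,0.12,-0.07],0],
    [255,[-0.07,0.11,-0.06],0],
  ],
)

```text
time_s: 31.82
tcp_pos: [0.6497, -0.0364, 0.1735]
eef_rot: [-179.7, -0.0, 89.8]
contact_force: [-6.8, -1.4, 4.0]
gripper_width: 0.0169
```

```bash
python3 wr.py s1; python3 - <<'E'
from path import *
p=rows([0.6518, -0.037, 0.1745],[306,312,318,324],255,xm=.6582)
p=rows(p,[330,336,342,348,354,360,366,372,378,384],199,xm=.6582)
p=rows(p,[391,398,405,411],199,xm=.658)
E
```

```text
31.825 [ 0.6497 -0.0364  0.1735] [-1.7971e+02 -1.0000e-02  8.9840e+01] [ 1.39e+01  1.96e+01 -4.80e+00 -1.00e-01 -6.58e+01 -1.04e+02] [-6.76 -1.42  4.02] 0.0169
[[255,[-0.04,0.05,-0.03],0],[255,[-0.07,0.08,-0.05],0],[255,[-0.08,-0,-0.04],0],[255,[-0.09,-0,-0.03],0]]
end [0.6583, -0.051, 0.182]
[[199,[-0.1,-0,-0.04],0],[199,[-0.1,-0,-0.02],0],[199,[-0.11,-0,-0.02],0],[199,[-0.11,-0,-0.02],0],[199,[-0.12,-0,-0.01],0],[199,[-0.11,-0,0],0],[199,[-0.11,-0,0],0],[199,[-0.12,-0,0.01],0],[199,[-0.11,-0,0.02],0],[199,[-0.11,-0,0.02],0]]
end [0.6583, -0.106, 0.185]
[[199,[-0.12,-0.01,0.03],0],[199,[-0.11,0,0.04],0],[199,[-0.1,0,0.04],0],[199,[-0.07,-0.03,0.04],0]]
end [0.6563, -0.126, 0.1775]
```

View pics/s1.png

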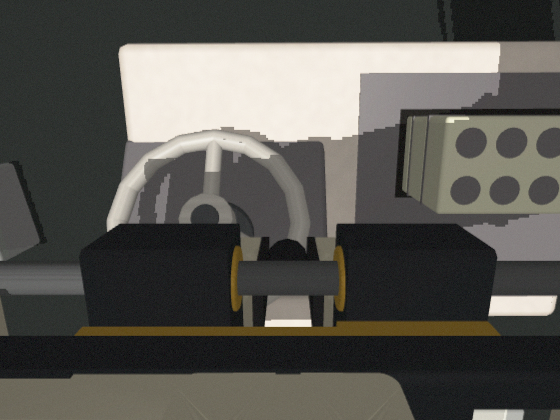

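Call:
apply_moves(
  plan=[
    [255,[-0.04,0.05,-0.03],0],
    [255,[-0.07,0.08,-0.05],0],
    [199,[-0.08,0,-0.04],0],
    [199,[-0.09,0,-0.03],0],
  ],
)

```text
time_s: 32.38
tcp_pos: [0.6594, -0.049, 0.1815]
eef_rot: [179.9, -0.1, 89.9]
contact_force: [0.9, 6.0, -3.6]
gripper_width: 0.0195
```

Call:
apply_moves(
  plan=[
    [199,[-0.1,0,-0.04],0],
    [199,[-0.1,0,-0.02],0],
    [199,[-0.11,0,-0.02],0],
  ],
)

```text
time_s: 32.75
tcp_pos: [0.6589, -0.0655, 0.1857]
eef_rot: [180.0, -0.1, 89.9]
contact_force: [1.4, 3.9, -2.4]
gripper_width: 0.0195
```

Call:
apply_moves(
  plan=[
    [199,[-0.11,0,-0.02],0],
    [199,[-0.12,0,-0.01],0],
    [199,[-0.11,0,0],0],
  ],
)

```text
time_s: 33.12
tcp_pos: [0.6582, -0.0838, 0.1876]
eef_rot: [-180.0, 0.0, 89.8]
contact_force: [-0.3, 2.6, -2.2]
gripper_width: 0.0194
```

```bash
python3 wr.py u1; python3 wr.py u1c scene; python3 wr.py u1s side
```

```text
33.125 [ 0.6582 -0.0838  0.1876] [-179.96    0.     89.84] [  9.5  20.1  -2.3  -0.  -67.7 -99.7] [-0.3   2.64 -2.17] 0.0194
33.175 [ 0.6581 -0.0844  0.1877] [-1.7995e+02  2.0000e-02  8.9830e+01] [  9.5  20.1  -2.3   0.  -67.7 -99.7] [-0.51  1.18 -0.38] 0.0194
33.225 [ 0.6582 -0.0843  0.1878] [-1.7996e+02  3.0000e-02  8.9810e+01] [  9.5  20.1  -2.3   0.  -67.7 -99.7] [ 0.09  1.36 -1.52] 0.0191
```

View pics/u1.png

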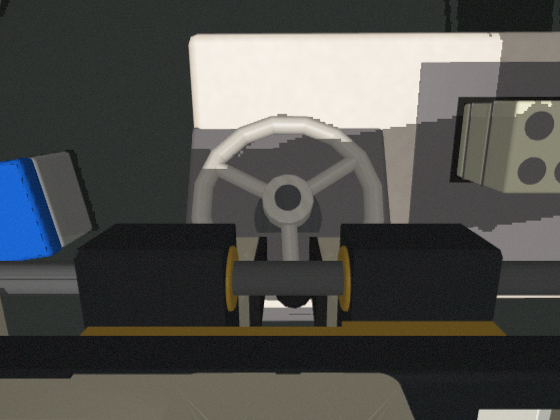

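```bash
cat > dz2.py <<'E'
from rk import *; import sys
def load(n): return pickle.load(open(n+".pkl","rb"))[1]["frame"]
def fr(n,cam,z0=None,lo=.12,hi=.172):
    # max contrast marks vs surroundings as function of z (model-based): sample dark at marks, bright between
    g=cv2.GaussianBlur(cv2.cvtColor(load(n),cv2.COLOR_BGR2GRAY),(0,0),.8).astype(np.float32)
    a=np.linspace(0,2*np.pi,12,endpoint=False); zs=np.arange(lo,hi,.0003); sc=[]
    for z in zs:
        v=0
        for i in(-1,1):
            for j in(-2,-1,0,1,2):
                c=np.array([.6150+i*.0135,.1109+j*.0227,z]); ci=np.c_[.004*np.cos(a),.004*np.sin(a),0*a]
                pi=proj(cam,np.r_[c+ci,[c]]); po=proj(cam,c+ci*2.7)
                s=lambda p: cv2.remap(g,p[:,:1].astype(np.float32),p[:,1:].astype(np.float32),1).mean()
                I,O=s(pi),s(po); v+=np.tanh((O-I)/40)
        sc.append(v)
    sc=np.array(sc); k=sc.argmax(); w=sc>sc.max()-.15*abs(sc.max()); w&=abs(zs-zs[k])<.008
    return (zs[w]*(sc[w]-sc[w].min())).sum()/(sc[w]-sc[w].min()).sum(), sc.max()
for n in sys.argv[1:]:
    print(n,np.round(fr(n,S if n.endswith("c") else D),4))
E
python3 dz2.py a1 2>/dev/null; python3 dz2.py f1c f1s g1c g1s n1s q2c r1c r1s u1c u1s
```

```text
f1c [0.162  8.2854]
f1s [0.1622 6.0539]
g1c [0.162  8.1647]
g1s [0.1623 5.7938]
n1s [0.1622 5.5047]
q2c [0.158  7.9607]
r1c [0.1543 8.2039]
r1s [   nan -0.011]
u1c [0.1483 8.3242]
u1s [0.1476 5.5455]dz2.py:17: RuntimeWarning: invalid value encountered in scalar divide
  return (zs[w]*(sc[w]-sc[w].min())).sum()/(sc[w]-sc[w].min()).sum(), sc.max()
```

The pile height from the marks was 0.162 before the lift, was still 0.162 after the slip, and is now about 0.148. So the lift started just past the top and one turn is nearly done.

Call:
apply_moves(
  plan=[
    [199,[-0.11,0,0],0],
    [199,[-0.12,0,0.01],0],
    [199,[-0.11,0,0.02],0],
    [199,[-0.11,0,0.02],0],
  ],
)

```text
time_s: 33.78
tcp_pos: [0.6586, -0.1062, 0.1857]
eef_rot: [180.0, 0.0, 89.9]
contact_force: [-3.0, 3.4, 2.1]
gripper_width: 0.0195
```

Call:
apply_moves(
  plan=[
    [199,[-0.12,-0.01,0.03],0],
    [199,[-0.11,0,0.04],0],
    [199,[-0.1,0,0.04],0],
    [199,[-0.07,-0.03,0.04],0],
    [255,[0,0,0],0],
    [255,[0,0,0],0],
  ],
)

```text
time_s: 34.52
tcp_pos: [0.6561, -0.126, 0.1775]
eef_rot: [-179.9, 0.0, 89.8]
contact_force: [-1.9, 2.8, 1.7]
gripper_width: 0.0169
```

```bash
python3 wr.py v1
```

```text
34.525 [ 0.6561 -0.126   0.1775] [-1.7995e+02  2.0000e-02  8.9850e+01] [  5.8  20.9  -2.4   0.  -66.7 -96. ] [-1.94  2.82  1.69] 0.0169
```

View pics/v1.png

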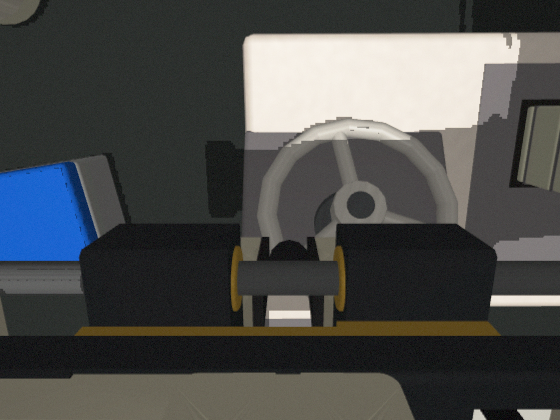

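The picture matches the first pass at 51°. Repeating the same lower circle.

Call:
apply_moves(
  plan=[
    [255,[-0.05,-0.05,0.03],0],
    [255,[-0.05,-0.07,0.05],0],
    [255,[-0.07,-0.12,0.06],0],
    [255,[-0.05,-0.13,0.08],0],
    [255,[-0.02,-0.13,0.07],0],
    [255,[-0.01,-0.15,0.09],0],
    [255,[0.02,-0.15,0.08],0],
    [255,[0.05,-0.14,0.09],0],
    [255,[0.08,-0.13,0.08],0],
  ],
)

```text
time_s: 35.7
tcp_pos: [0.6009, -0.1319, 0.1459]
eef_rot: [-179.8, 0.1, 89.8]
contact_force: [-2.1, -6.5, 5.0]
gripper_width: 0.0171
```

Call:
apply_moves(
  plan=[
    [255,[0.1,-0.13,0.07],0],
    [255,[0.11,-0.11,0.06],0],
    [255,[0.14,-0.09,0.05],0],
    [255,[0.15,-0.07,0.04],0],
    [255,[0.17,-0.05,0.03],0],
    [255,[0.17,-0.03,0.02],0],
    [255,[0.17,0,0],0],
    [255,[0.17,0.02,-0.01],0],
    [255,[0.16,0.04,-0.03],0],
    [255,[0.16,0.07,-0.03],0],
  ],
)

```text
time_s: 36.95
tcp_pos: [0.5832, -0.0556, 0.1353]
eef_rot: [-179.7, 0.0, 89.8]
contact_force: [-5.1, -2.3, 4.8]
gripper_width: 0.0172
```

Call:
apply_moves(
  plan=[
    [255,[0.14,0.08,-0.05],0],
    [255,[0.13,0.1,-0.06],0],
    [255,[0.1,0.12,-0.07],0],
    [255,[0.08,0.13,-0.08],0],
    [255,[0.06,0.15,-0.08],0],
    [255,[0.03,0.13,-0.07],0],
    [255,[0.01,0.13,-0.08],0],
    [255,[-0.01,0.13,-0.08],0],
    [255,[-0.04,0.13,-0.07],0],
    [255,[-0.05,0.12,-0.07],0],
    [255,[-0.07,0.11,-0.06],0],
  ],
)

```text
time_s: 38.33
tcp_pos: [0.6497, -0.0363, 0.1735]
eef_rot: [-179.7, -0.0, 89.8]
contact_force: [-7.3, -0.1, 3.3]
gripper_width: 0.0167
```

```bash
python3 wr.py w1; python3 wr.py w1c scene; python3 wr.py w1s side; python3 dz2.py w1c w1s
```

```text
38.325 [ 0.6497 -0.0363  0.1735] [-1.797e+02 -2.000e-02  8.984e+01] [ 1.39e+01  1.96e+01 -4.80e+00 -1.00e-01 -6.58e+01 -1.04e+02] [-7.26 -0.13  3.29] 0.0167
38.375 [ 0.6506 -0.0369  0.174 ] [-1.7976e+02  1.0000e-02  8.9840e+01] [ 1.38e+01  1.97e+01 -4.70e+00 -1.00e-01 -6.59e+01 -1.04e+02] [-3.88 -3.23  4.25] 0.0171
38.425 [ 0.6505 -0.0369  0.1739] [-1.7977e+02  2.0000e-02  8.9830e+01] [  13.9   19.6   -4.8   -0.   -65.8 -104. ] [-5.77 -2.23  4.66] 0.0173
w1c [0.1361 8.4491]
w1s [0.1351 5.6062]
```

View pics/w1.png

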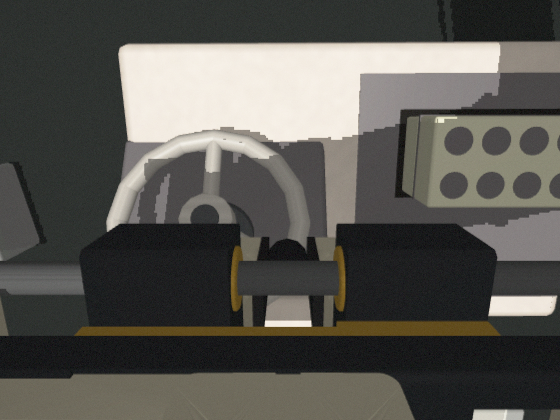

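Call:
apply_moves(
  plan=[
    [255,[-0.04,0.05,-0.03],0],
    [255,[-0.07,0.08,-0.05],0],
    [199,[-0.08,0,-0.04],0],
    [199,[-0.09,0,-0.03],0],
  ],
)

```text
time_s: 38.98
tcp_pos: [0.6594, -0.0489, 0.1814]
eef_rot: [179.9, -0.1, 89.9]
contact_force: [1.5, 5.2, -3.2]
gripper_width: 0.019
```

Call:
apply_moves(
  plan=[
    [199,[-0.1,0,-0.04],0],
    [199,[-0.1,0,-0.02],0],
    [199,[-0.11,0,-0.02],0],
    [199,[-0.11,0,-0.02],0],
    [199,[-0.12,0,-0.01],0],
    [199,[-0.11,0,0],0],
  ],
)

```text
time_s: 39.72
tcp_pos: [0.6582, -0.0838, 0.1876]
eef_rot: [-180.0, -0.0, 89.8]
contact_force: [0.2, 2.7, -2.2]
gripper_width: 0.0191
```

Call:
apply_moves(
  plan=[
    [199,[-0.11,0,0],0],
    [199,[-0.12,0,0.01],0],
    [199,[0,0,0],0],
  ],
)

```text
time_s: 40.1
tcp_pos: [0.6585, -0.0956, 0.1874]
eef_rot: [180.0, 0.0, 89.8]
contact_force: [-0.2, 2.1, -0.4]
gripper_width: 0.0192
```

```bash
python3 wr.py x1; python3 wr.py x1c scene; python3 wr.py x1s side; python3 dz2.py x1c x1s
```

```text
40.1 [ 0.6585 -0.0956  0.1874] [1.800e+02 3.000e-02 8.983e+01] [  8.5  20.3  -2.1   0.  -67.7 -98.7] [-0.17  2.12 -0.44] 0.0192
40.15 [ 0.6587 -0.0954  0.1876] [1.7998e+02 3.0000e-02 8.9830e+01] [  8.5  20.2  -2.1   0.  -67.7 -98.7] [-1.05  1.51 -1.34] 0.0191
40.2 [ 0.6587 -0.0953  0.1876] [1.7998e+02 3.0000e-02 8.9840e+01] [  8.5  20.2  -2.1   0.  -67.7 -98.7] [ 0.47  0.44 -0.62] 0.0192
x1c [0.1329 8.2927]
x1s [0.1321 5.5751]
```

View pics/x1.png

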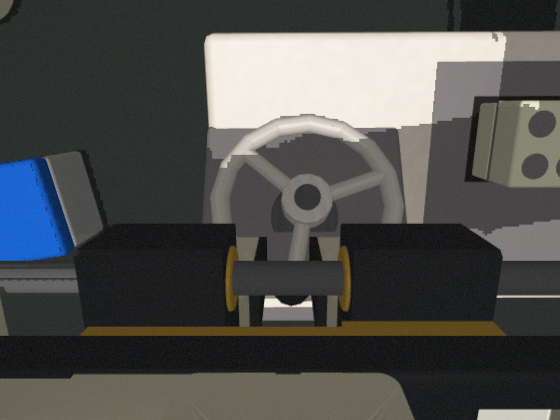

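The pile's drop reads 29.1 mm (scene) and 30.1 mm (side), with the crank about 12° past the top. That is two turns from where the lift started. Releasing and retreating.

Call:
apply_moves(
  plan=[
    [140,[0,0,0],0],
    [140,[0,0,0],0],
    [140,[0,0,0],0],
    [140,[0,-0.08,0],0],
    [140,[0,-0.12,0],0],
    [140,[0,0,-0.4],0],
    [140,[0,0,-0.6],0],
    [140,[0,-0.2,-0.6],0],
    [140,[0,-0.4,-0.4],0],
    [140,[0,-0.4,0],0],
    [140,[0,0,0],0],
    [140,[0,0,0],0],
  ],
)

```text
time_s: 41.75
tcp_pos: [0.5986, -0.0946, 0.2873]
eef_rot: [180.0, 0.0, 89.9]
contact_force: [1.0, -0.6, 0.2]
gripper_width: 0.0397
```

```bash
python3 wr.py y1; python3 wr.py y1c scene; python3 wr.py y1s side; python3 dz2.py y1c y1s; python3 - <<'E'
import cv2
d=cv2.imread("pics/y1s.png")[150:290,220:400]; b=cv2.imread("pics/y1c.png")[150:330,160:350]
cv2.imwrite("pics/y1y.png",cv2.hconcat([cv2.resize(d,None,fx=2.5,fy=2.5,interpolation=2)[:350,:400],cv2.resize(b,(400,379),interpolation=2)[:350]]))
E
```

```text
41.75 [ 0.5986 -0.0946  0.2873] [179.98   0.    89.86] [  9.5  11.7  -0.8   0.  -77.4 -99.6] [ 0.97 -0.59  0.18] 0.0397
41.8 [ 0.5987 -0.0946  0.2871] [-179.99    0.     89.86] [  9.5  11.8  -0.8   0.  -77.4 -99.6] [ 0.56 -0.16  0.52] 0.0397
41.85 [ 0.5988 -0.0946  0.2869] [-1.7997e+02  1.0000e-02  8.9860e+01] [  9.5  11.8  -0.8   0.  -77.4 -99.6] [-0.08 -0.65 -0.28] 0.0395
y1c [0.1328 8.0227]
y1s [0.1318 5.5959]
```

View pics/y1y.png

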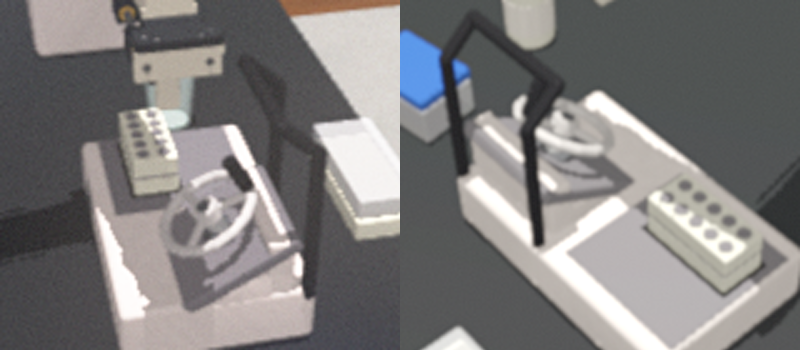

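View pics/y1.png

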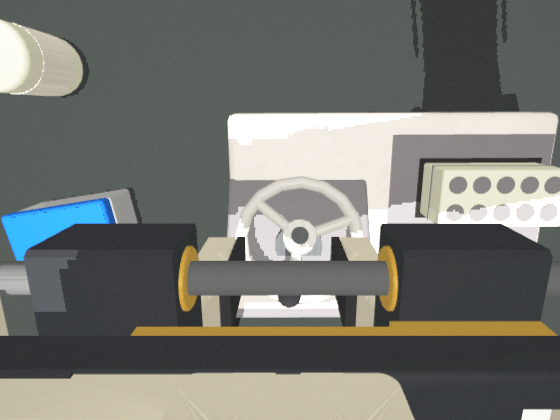

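View pics/y1s.png

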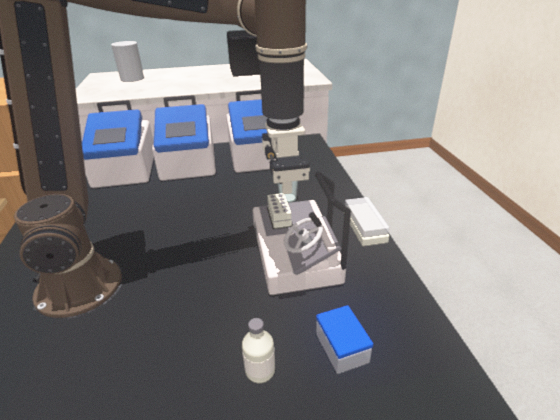

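The gripper is clear of everything, the bystanders stand where they were, and the pile has dropped 29.2 mm (scene) and 30.4 mm (side). Handing in.

```bash
python3 -c "
from plant import close_job,get_state
s=get_state(); print(s['time_s'],abs(s['qd']).max()); print(close_job())"
```

```text
41.9 0.1300395980470502
the job is handed in; nothing more can be done
None
```

The rack is on the pile and let go. The wheel is wound two full turns clockwise past its slack and released. I handed the job in at 41.9 s.

- **Rack:** its measured centre is within about 0.5 mm of the pile's, and it lies square with it. My first grasp missed because I lifted too early; the rack had not moved, and the second grasp held. I pressed slightly too far when setting it down: about 20 N for a moment, backed off before letting go.
- **Wheel:** the slack ran out with the crank just past the top of the wheel. I stopped two turns later, with the crank about 12° past the top.
- **Drop:** my last pictures give 29.2 mm (scene camera) and 30.4 mm (side camera). They disagree by about 1 mm but bracket the 30 mm asked for.
- **Slip and touch on the carrying handle:** the tool could not be tilted in line with the wheel. On the first pass over the top the fingers slid past the crank, before the lift had started to sink. I then felt for the carrying handle with the gripper body, pressing it with about 20 N, and re-caged the crank just clear of it.
- **Bystanders and end state:** the bottle, tip box and beaker look undisturbed in the last pictures; I did not re-measure them. The robot is touching nothing.

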